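# Pack three filter-media cartridges into the sloping sprung cassette

### The arm

A 6-joint arm with a two-finger parallel gripper is mounted at the origin on the work surface. World frame = base frame: x ahead of the robot, y to its left, z up, the work surface at z = 0. Lengths are in m, angles in rad, forces in N, time in s.
With the tool pointing down it reaches from about 0.35 to 0.775 m from the base axis. Payload 7.3 kg.
Tool frame: the origin (TCP) lies at the very end of the fingers, on their centre line; the grasp point (between the pads) lies 19 mm behind it; z points along the fingers, y is the line along which they close (so a half turn about z gives the same grasp; the last joint's range is limited). The gripper opens to 92 mm and grips with 3 to 60 N. Pads are 19 mm wide; open, the fingers measure 130 mm over their backs; the gripper's body (75 mm by 190 mm) begins 47 mm behind the grasp point.
Start: joints at [0.972, 0.342, 1.524, -0, 1.275, -0.146], TCP at [0.23, 0.472, 0.227] pointing down, gripper open.
Joint ranges: [-2.53, 2.53], [-0.77, 2.02], [0.04, 2.7], [-1, 4.14], [0.28, 2.66], [-3.11, 3.11]. Speed limits (rad/s): [2.57, 2.57, 3.14, 3.14, 3.14, 3.14].

### API

Orientations are given as [roll, pitch, yaw] about the fixed x, y, z axes, in that order (R = Rz(yaw) Ry(pitch) Rx(roll)).
In Python, from cell import observe, read_camera, get_calibration, hand_in, search_frame gives the robot as it stands.
- The arm moves only by the tool step_arm, never from a script. Its argument "commands" is a list of rows, each an object with "translation": the shift along the tool's x, y, z in mm, a list of three; "roll": the turn about the tool's z in rad. In form: [{"translation": [x, y, z], "roll": roll}, ...]. A call has 1 to 20 rows; each row shifts and turns the commanded pose from where the row before left it, along the tool's axes as they then stand; what a row does not reach is not made up. A row lasts 1/12 s, in which the tool goes at most 41.7 mm and 7.16 degrees, less where a joint would pass 70% of its speed; a pose out of reach is approached as far as the arm can. A call is refused whole if a number of a shift passes 41.7 or a number of a turn 0.125, either way. A call with a gripper value outside its range is refused whole. "fingers" is the opening, from 0 (shut) to 1 (fully open), set as the call begins (left out, the last holds). The fingers move at their own pace and stop on an object; "grip_force" is the grip in N (left out, the last holds). Time passes only in rows, so rows that do not move let the fingers close. It gives the time, the measured TCP pose, the force, the opening and the grip force at its end, in the units of the state.
- observe(): the state, without advancing time (a new reading comes with each control period).
- read_camera(name): name is "scene" or "top" or "wrist"; returns the picture (384x512x3 uint8, red, green, blue); there is no depth.
- get_calibration(name): a dict with "camera_matrix" (3x3 intrinsics, pixels), "world_from_camera" (4x4, takes a point from camera to world coordinates). Camera axes: x right, y up, looking along -z (the intrinsics and any distortion apply to the point x, -y, -z); pixel columns grow to the right and rows downward; lengths in m; the calibration is good to about 2 mm. A picture is of the moment at which its call begins: read the wrist's pose just before it. get_calibration takes no time and is no camera call; for the wrist camera it gives the pose at the moment of the call.
- hand_in(): hands the job in; it is judged then, once.
Trained networks look in the newest picture that a camera, given by its name, has taken for a name from the list of things; names that differ only in an ending like _2 or _b are one class to them, and where a whole thing is asked for, a point or a joint stands for the part that bears it (a point fixed in the world has none). Each returns a list of dicts, best first, with "confidence" (0 to 1); they miss things now and then, are a little off and sometimes report something else, mostly with a low value. They report only what shows in the picture. A call takes as long as a camera call. They do not tell look-alikes from the thing itself.
- search_frame(camera, name): "at" ([x, y, z] in m, in world coordinates, good to about 4 mm: the middle of the surface that is visible of it).
The state is a dict: "time": time; "qpos": joint angles; "qvel": joint speeds; "joint_efforts": joint torques, N m; "tool_pos": TCP position; "tool_rot": TCP orientation; "contact_force": force on the tool from outside, world axes, zero at the start; "torque": the same for the moment, N m; "opening": finger opening in m; "grip_force": force on a finger pad.
Only numpy, scipy, OpenCV 4.12 (cv2) and the standard library are available. Lean on these libraries where they do the work, as an engineer would, in place of code of your own. Each camera call takes 0.05 s, during which the arm holds its last target. There are 200 camera calls.

### The job

Pack all three white filter-media cartridges (blue, orange and green ribs) together into the sloping cassette, between its blue side guides, each flat on its floor with the rib up and square to the walls: the orange and the green one side by side, the blue one across the full width, with the red sprung plate pushed back to make room for it. Never tip a cartridge onto its side, and leave the other things on the bench where they are.

Things in the scene. Friction and masses are not known exactly. Their poses are not given: they have to be found in the camera images.
- cassette: Sloping open-topped tray (grey floor, black end walls), fixed, leaning 25 degrees: its opening looks up and towards the robot. Origin: on the inner floor, mid-width, at the low wall's inner face (the end near the robot), 30 mm above the bench. x up the slope along the floor, y across (left), z square to the floor, out of the opening. Usable length: x from 0 to the plate's face.
- cassette_rim (a point): Mid top inner edge of the low wall (x 0, y 0, z 40 mm); cassette axes. Low wall 6 mm thick. Sides: two blue guide walls 131 mm apart inside, 6 mm thick, 40 mm high, with 45-degree flared lead-in lips to z = 48 mm. They are one piece, clamped (30 N) with its middle anywhere from y = -10 to +10 mm: not measured, to be seen or felt. Back wall at x = 134 mm, 56 mm high.
- plate (a joint): Travel (m) of the red sprung plate at the cassette's upper end: 0 = relaxed, its face at cassette x = 94 mm; 0.019 = pushed up the slope to its hard stop, face at x = 113 mm. The spring resists with about 5 N at first and 8 N at the stop and pushes back down the slope. Plate: 8 mm thick, 106 mm wide, reaching from 3 to 59 mm above the cassette floor.
- plate_face (a point): Middle of the top edge of the plate's face (the side towards the low wall), 59 mm above the cassette floor; axes as the cassette's.
- long_cart_center (a point): Centre of the long cartridge: white box, 46 mm along its x, 128 mm along its y, 62 mm high, with an upright blue pull rib on top, 12 mm thick (along x), 60 mm long (along y), 32 mm tall, in the middle of the lid. This point is half-way up the whole (47 mm above its underside, 31 mm below the rib's mid-height). z is up out of the rib. Same after half a turn. Its mass varies, 340 g more or less.
- wide_cart_center (a point): Centre of the wide cartridge: white box, 60 mm along its x, 76 mm along its y, 45 mm high, with an upright orange pull rib on top, 12 mm thick (along x), 44 mm long (along y), 32 mm tall, in the middle of the lid. This point is half-way up the whole (38.5 mm above its underside, 22.5 mm below the rib's mid-height). z is up out of the rib. Same after half a turn. Its mass varies, 240 g more or less.
- small_cart_center (a point): Centre of the small cartridge: white box, 60 mm along its x, 52 mm along its y, 45 mm high, with an upright green pull rib on top, 12 mm thick (along x), 36 mm long (along y), 32 mm tall, in the middle of the lid. This point is half-way up the whole (38.5 mm above its underside, 22.5 mm below the rib's mid-height). z is up out of the rib. Same after half a turn. Its mass varies, 170 g more or less.
- dose_bottle: Bystander: white dosing bottle, blue cap, 52 mm across, 140 mm tall. Origin at the centre of its underside.
- food_can: Bystander: yellow-labelled food can, 64 mm across, 60 mm tall. Origin at the centre of its underside.
- driver_box: Bystander: aluminium lamp-driver box, 60 x 150 x 36 mm high. Origin at the centre of its underside.
- jug: Bystander: white plastic measuring jug with a handle, 90 mm across, 120 mm tall. Origin at the centre of its underside.
- media_jar: Bystander: glass jar with an orange cap, 60 mm across, 80 mm tall. Origin at the centre of its underside.
- union_nut: Bystander: grey pipe nut (ring), 60 mm across, 25 mm high. Origin at the centre of its underside.
- driver: Bystander: screwdriver lying on the bench.
Mind the look-alikes: they are no part of the job. What is shaped like the part that bears long_cart_center but turquoise is not meant.

How it is judged:
By the outcome, as a careful person would: the job done as asked, in the order asked, and still so for the second after the job is handed in, with the robot touching nothing.
It also fails if it takes over 72 s, if anything falls off the work surface, if the arm or the gripper's body presses on something with over 40 N, if the wrist force passes 120 N, or if a joint passes its speed limit or range.

## Working session

There is one attempt and no reset: what is moved stays moved. The work goes in short steps, Python scripts to look and compute and a tool call to move; the robot and the scene stay as the last step left them, time stands still between calls to the robot, and variables do not carry over. Pictures are saved under pics/ and viewed, at most 10 in all, crops included, and the job is handed in when it is done.

Besides the shell and the picture viewer there is one more tool, called after ">>>" as name(argument=value, ...), one argument or row to a line, values as JSON. step_arm: Moves the arm, as the interface text tells. Its arguments: {"type":"object","properties":{"commands":{"type":"array"},"fingers":{"type":"number"},"grip_force":{"type":"number"}},"required":["commands"]}

```bash
ls; mkdir -p pics; cat > h.py <<'E'
import numpy as np, cv2
from cell import observe, read_camera, get_calibration, hand_in, search_frame
from scipy.spatial.transform import Rotation as R
def snap(cam,fn=None,crop=None,scale=1):
    im=read_camera(cam)
    if fn:
        o=im if crop is None else im[crop[1]:crop[3],crop[0]:crop[2]]
        cv2.imwrite('pics/'+fn,cv2.resize(o,None,fx=scale,fy=scale,interpolation=cv2.INTER_CUBIC)[:,:,::-1])
    return im
def ray(c,px):
    K=np.array(c['camera_matrix']);T=np.array(c['world_from_camera'])
    d=np.linalg.inv(K)@[px[0],px[1],1]; return T[:3,3],T[:3,:3]@[d[0],-d[1],-d[2]]
def atz(c,px,z):
    o,d=ray(c,px); return o+d*(z-o[2])/d[2]
def proj(c,P):
    K=np.array(c['camera_matrix']);T=np.array(c['world_from_camera'])
    p=T[:3,:3].T@(np.array(P)-T[:3,3]); q=K@[p[0],-p[1],-p[2]]; return q[:2]/q[2]
E
python3 - <<'E'
from h import *
a=snap('top'); b=snap('scene')
cv2.imwrite('pics/a.png',cv2.resize(a,(800,600))[:,:,::-1]);cv2.imwrite('pics/b.png',cv2.resize(b,(800,600))[:,:,::-1])
for n in ['long_cart_center','wide_cart_center','small_cart_center','cassette','cassette_rim','plate_face','plate']:
  for c in ['top','scene']:
    print(n,c,[(np.round(r['at'],3).tolist(),round(r['confidence'],2),proj(get_calibration(c),r['at']).round().tolist()) for r in search_frame(c,n)[:3]])
c=get_calibration('top');print(c)
print(observe())
E
```

```text
pics
long_cart_center top [([0.534, 0.299, 0.062], 0.8, [183.0, 184.0]), ([0.385, 0.313, 0.066], 0.77, [177.0, 224.0])]
long_cart_center scene [([0.555, 0.311, 0.062], 0.84, [337.0, 263.0]), ([0.41, 0.325, 0.06], 0.75, [377.0, 234.0])]
wide_cart_center top [([0.636, -0.27, 0.046], 0.87, [333.0, 163.0]), ([0.699, 0.014, 0.065], 0.16, [260.0, 144.0])]
wide_cart_center scene [([0.647, -0.249, 0.047], 0.59, [187.0, 152.0])]
small_cart_center top [([0.457, -0.298, 0.042], 0.82, [340.0, 210.0]), ([0.537, 0.3, 0.059], 0.53, [183.0, 184.0])]
small_cart_center scene [([0.466, -0.285, 0.048], 0.89, [226.0, 117.0])]
cassette top [([0.696, 0.016, 0.064], 0.85, [259.0, 144.0])]
cassette scene [([0.705, 0.019, 0.095], 0.68, [223.0, 214.0])]
cassette_rim top [([0.691, 0.014, 0.065], 0.62, [260.0, 146.0])]
cassette_rim scene [([0.705, 0.021, 0.091], 0.57, [223.0, 215.0])]
plate_face top [([0.714, 0.018, 0.116], 0.48, [259.0, 137.0])]
plate_face scene [([0.708, 0.024, 0.112], 0.71, [222.0, 213.0])]
plate top [([0.715, 0.023, 0.115], 0.7, [257.0, 137.0])]
plate scene [([0.714, 0.021, 0.114], 0.67, [22
[... 529 characters left out ...]
  1.00000000e+00]])}
{'time': 0.8, 'qpos': array([ 9.71954967e-01,  3.41997476e-01,  1.52414430e+00,  1.43626289e-05,
        1.27537768e+00, -1.45993061e-01]), 'qvel': array([ 0.00137123,  0.00066478,  0.00026489, -0.00022377, -0.00040981,
        0.0001737 ]), 'joint_efforts': array([-1.50480853e-03, -4.31085920e+01, -2.44471675e+01,  7.16207293e-02,
        4.80849703e-02,  1.54580408e-05]), 'tool_pos': array([0.22967854, 0.47210054, 0.22672633]), 'tool_rot': array([ 3.14151824e+00, -2.94747523e-06,  2.68874017e+00]), 'contact_force': array([ 0.96055508, -0.06239968,  1.08818987]), 'torque': array([-0.02740259,  0.02385924,  0.05467179]), 'grip_force': 0.0, 'opening': 0.09170734839258936}
```

View pictures.

View pics/a.png

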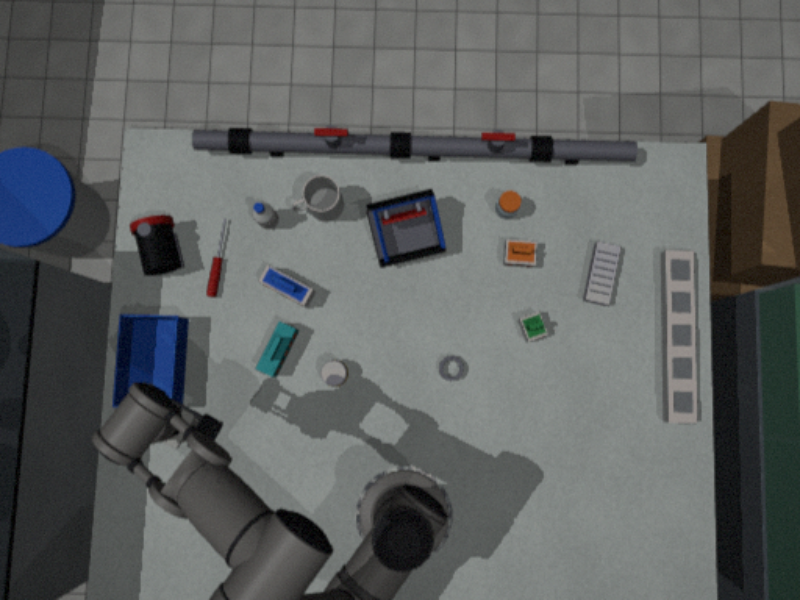

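View pics/b.png

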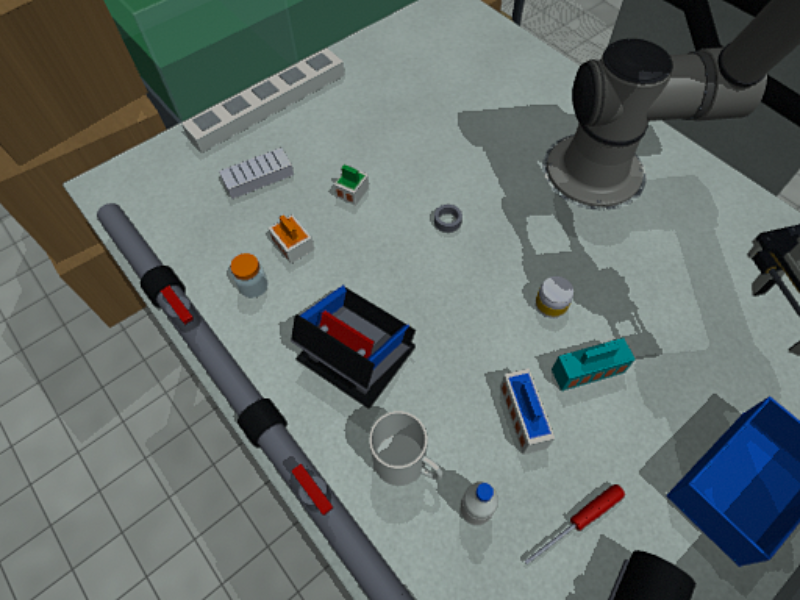

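```bash
cat >> h.py <<'E'
def plan(*wps, start=None, vmax=40):
    """wps: (x,y,z,yaw) world; straight moves; prints rows (tool frame mm, rad), merged as count x row"""
    s=observe(); p=np.array(s['tool_pos']); yaw=s['tool_rot'][2]
    if start: p,yaw=np.array(start[:3]),start[3]
    tot=0
    for w in wps:
        v=w[4] if len(w)>4 else vmax
        d=(np.array(w[:3])-p)*1000; dy=(w[3]-yaw+np.pi)%(2*np.pi)-np.pi
        n=max(1,int(np.ceil(max(np.linalg.norm(d)/v,abs(dy)/.12))))
        rows=[]
        for i in range(n):
            a=yaw+dy*i/n; Rm=(R.from_euler('z',a)*R.from_euler('x',np.pi)).as_matrix()
            rows.append('{"translation":[%s],"roll":%.3f}'%(','.join('%.1f'%k for k in Rm.T@(d/n)),-dy/n))
        if abs(dy)<.004: print(n,'x',rows[0])
        else: print(n,':',', '.join(rows))
        p=np.array(w[:3]);yaw=yaw+dy
E
python3 - <<'E'
from h import *
s=observe();c=get_calibration('wrist');T=np.eye(4);T[:3,:3]=R.from_euler('xyz',s['tool_rot']).as_matrix();T[:3,3]=s['tool_pos']
print((np.linalg.inv(T)@c['world_from_camera']).round(3));print(c['camera_matrix'])
plan((.54,.0,.42,3.35))
E
```

```text
[[ 0.001  0.951  0.309  0.086]
 [ 1.    -0.001  0.    -0.   ]
 [ 0.001  0.309 -0.951 -0.159]
 [ 0.     0.     0.     1.   ]]
[[286.07279794   0.         259.03173914]
 [  0.         286.07279794 195.991246  ]
 [  0.           0.           1.        ]]
15 : {"translation":[-32.4,-19.2,-12.9],"roll":-0.044}, {"translation":[-31.5,-20.7,-12.9],"roll":-0.044}, {"translation":[-30.6,-22.0,-12.9],"roll":-0.044}, {"translation":[-29.6,-23.4,-12.9],"roll":-0.044}, {"translation":[-28.5,-24.6,-12.9],"roll":-0.044}, {"translation":[-27.4,-25.9,-12.9],"roll":-0.044}, {"translation":[-26.2,-27.0,-12.9],"roll":-0.044}, {"translation":[-25.0,-28.2,-12.9],"roll":-0.044}, {"translation":[-23.7,-29.2,-12.9],"roll":-0.044}, {"translation":[-22.4,-30.3,-12.9],"roll":-0.044}, {"translation":[-21.1,-31.2,-12.9],"roll":-0.044}, {"translation":[-19.7,-32.1,-12.9],"roll":-0.044}, {"translation":[-18.2,-33.0,-12.9],"roll":-0.044}, {"translation":[-16.8,-33.7,-12.9],"roll":-0.044}, {"translation":[-15.3,-34.4,-12.9],"roll":-0.044}
```

>>> step_arm(
  commands=[
    {"translation": [-32.4, -19.2, -12.9], "roll": -0.044},
    {"translation": [-31.5, -20.7, -12.9], "roll": -0.044},
    {"translation": [-30.6, -22.0, -12.9], "roll": -0.044},
    {"translation": [-29.6, -23.4, -12.9], "roll": -0.044},
    {"translation": [-28.5, -24.6, -12.9], "roll": -0.044},
    {"translation": [-27.4, -25.9, -12.9], "roll": -0.044},
    {"translation": [-26.2, -27.0, -12.9], "roll": -0.044},
    {"translation": [-25.0, -28.2, -12.9], "roll": -0.044},
    {"translation": [-23.7, -29.2, -12.9], "roll": -0.044},
    {"translation": [-22.4, -30.3, -12.9], "roll": -0.044},
    {"translation": [-21.1, -31.2, -12.9], "roll": -0.044},
    {"translation": [-19.7, -32.1, -12.9], "roll": -0.044},
    {"translation": [-18.2, -33.0, -12.9], "roll": -0.044},
    {"translation": [-16.8, -33.7, -12.9], "roll": -0.044},
    {"translation": [-15.3, -34.4, -12.9], "roll": -0.044},
    {"translation": [0, 0, 0], "roll": 0},
    {"translation": [0, 0, 0], "roll": 0},
    {"translation": [0, 0, 0], "roll": 0},
  ],
)

```text
time: 2.3
tool_pos: [0.5396, 0.0001, 0.4197]
tool_rot: [3.141, -0.001, -2.935]
contact_force: [-0.1, -0.6, 0.3]
opening: 0.092
grip_force: 0.0
```

```bash
python3 - <<'E'
from h import *
s=observe();print(s['time'],s['tool_pos'],s['tool_rot'])
c=get_calibration('wrist');a=snap('wrist','w1.png',None,1.5)
np.savez('w1.npz',K=c['camera_matrix'],T=c['world_from_camera'])
cv2.imwrite('pics/w1raw.png',a[:,:,::-1])
for n in ['cassette_rim','plate_face','cassette','plate','wide_cart_center','small_cart_center','long_cart_center']:
  print(n,[(np.round(r['at'],3).tolist(),round(r['confidence'],2),proj(c,r['at']).round().tolist()) for r in search_frame('wrist',n)[:2]])
E
```

```text
2.3 [5.39595326e-01 1.32559817e-04 4.19707329e-01] [ 3.14072333e+00 -8.96260699e-04 -2.93526816e+00]
cassette_rim [([0.699, 0.007, 0.067], 0.78, [245.0, 234.0])]
plate_face [([0.71, 0.018, 0.124], 0.81, [249.0, 254.0])]
cassette [([0.7, 0.009, 0.064], 0.68, [246.0, 234.0])]
plate [([0.708, 0.022, 0.12], 0.55, [251.0, 252.0])]
wide_cart_center [([0.635, -0.256, 0.045], 0.66, [117.0, 173.0])]
small_cart_center [([0.456, -0.292, 0.047], 0.68, [101.0, 69.0])]
long_cart_center [([0.535, 0.28, 0.063], 0.87, [406.0, 182.0]), ([0.388, 0.304, 0.06], 0.76, [449.0, 103.0])]
```

View pics/w1.png

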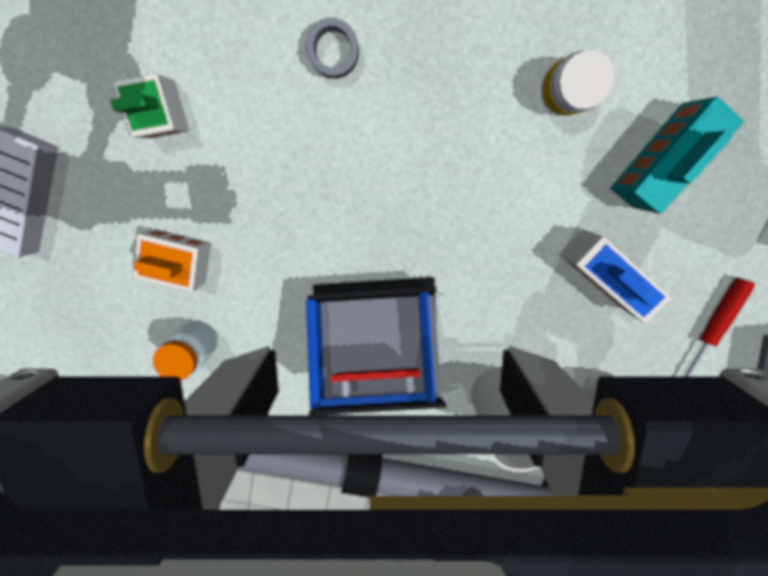

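```bash
cat > fit.py <<'E'
from h import *
from scipy.optimize import minimize
D=dict(long=(.046,.128,.062,.060,'b'),wide=(.060,.076,.045,.044,'o'),small=(.060,.052,.045,.036,'g'))
def cmask(im,k):
    h=cv2.cvtColor(im,cv2.COLOR_RGB2HSV);H,S,V=[h[...,i].astype(int) for i in range(3)]
    r={'b':(105,130),'o':(5,20),'g':(45,80)}[k]
    return ((H>=r[0])&(H<=r[1])&(S>130)&(V>40))
def fit(im,c,name,guess,yaws=None,base=0.):
    dx,dy,h,rl,k=D[name]; m=cmask(im,k); u,v=proj(c,[*guess[:2],h]).astype(int)
    w=45; y0,x0=max(v-w,0),max(u-w,0); m=m[y0:v+w,x0:u+w]; s=4
    n,l,st,ce=cv2.connectedComponentsWithStats(m.astype(np.uint8))
    i=1+np.argmin([np.hypot(*(ce[j]-[u-x0,v-y0]))-st[j,4]*.05 for j in range(1,n)])
    M=cv2.resize((l==i).astype(np.float32),None,fx=s,fy=s,interpolation=cv2.INTER_LINEAR)
    def ren(p):
        x,y,a,ins=p; Rm=np.array([[np.cos(a),-np.sin(a)],[np.sin(a),np.cos(a)]])
        def P(q,z): t=Rm@q+[x,y]; return (proj(c,[*t,z])-[x0,y0]+.5)*s*16-8
        o=np.zeros(M.shape,np.float32)
        def box(a,b,z): return [P(np.array([i*a,j*b]),z) for i,j in((-1,-1),(-1,1),(1,1),(1,-1))]
        cv2.fillConvexPoly(o,np.array(box(dx/2-ins,dy/2-ins,h)).round().astype(np.int32),1,shift=4)
        hh=cv2.convexHull(np.array(box(.006,rl/2,h)+box(.006,rl/2,h+.032)).astype(np.float32)).round().astype(np.int32)
        cv2.fillConvexPoly(o,hh,1,shift=4); return o
    f=lambda p: float(np.abs(ren(p)-M).sum()/M.sum())+(0 if 0<=p[3]<.012 else 1)
    best=None
    for a in (yaws if yaws is not None else np.arange(-1.5,1.6,.25)):
        r=minimize(f,[guess[0],guess[1],a,.005],method='Nelder-Mead',options=dict(initial_simplex=np.array([guess[0],guess[1],a,.005])+np.array([[0,0,0,0],[.008,0,0,0],[0,.008,0,0],[0,0,.2,0],[0,0,0,.002]]),maxfev=200))
        if best is None or r.fun<best.fun: best=r
    return best.x.round(4),round(best.fun,3)
E
python3 - <<'E'
from fit import *
d=np.load('w1.npz');c=dict(camera_matrix=d['K'],world_from_camera=d['T'])
im=cv2.imread('pics/w1raw.png')[:,:,::-1]
t=get_calibration('top');tm=read_camera('top')
for n,g in [('wide',(.636,-.263)),('small',(.456,-.295)),('long',(.535,.29))]:
    print(n,fit(im,c,n,g),fit(tm,t,n,g))
plan((.61,.01,.26,3.35))
E
```

```text
wide (array([ 0.6433, -0.2693, -0.0415,  0.007 ]), np.float64(0.064)) (array([ 0.645 , -0.2701, -0.0586,  0.0076]), np.float64(0.105))
small (array([ 0.4599, -0.3022,  0.371 ,  0.0075]), np.float64(0.111)) (array([ 0.4621, -0.3029,  0.3275,  0.0094]), np.float64(0.178))
long (array([ 0.5428,  0.3058, -0.4665,  0.0068]), np.float64(0.107)) (array([ 0.5437,  0.3027, -0.4659,  0.0078]), np.float64(0.144))
5 x {"translation":[-14.2,-1.0,32.1],"roll":-0.000}
```

Candidates for the long cartridge: the blue-lidded white box at wrist px (414,186), the turquoise one at (450,103). The blue one fits the description. Orange is at (111,174) with the orange-capped jar at (117,240) as a distractor. Green is at (97,70).

>>> step_arm(
  commands=[
    {"translation": [-14.2, -1, 32.1], "roll": 0},
    {"translation": [-14.2, -1, 32.1], "roll": 0},
    {"translation": [-14.2, -1, 32.1], "roll": 0},
    {"translation": [-14.2, -1, 32.1], "roll": 0},
    {"translation": [-14.2, -1, 32.1], "roll": 0},
    {"translation": [0, 0, 0], "roll": 0},
    {"translation": [0, 0, 0], "roll": 0},
    {"translation": [0, 0, 0], "roll": 0},
  ],
)

```text
time: 3.42
tool_pos: [0.6107, 0.0095, 0.2616]
tool_rot: [-3.141, 0.002, -2.934]
contact_force: [0.2, -0.1, 0.6]
opening: 0.0921
grip_force: 0.0
```

```bash
python3 - <<'E'
from h import *
c=get_calibration('wrist');a=read_camera('wrist')
np.savez('w2.npz',K=c['camera_matrix'],T=c['world_from_camera'])
cv2.imwrite('pics/w2raw.png',a[:,:,::-1])
b=cv2.imread('pics/w1raw.png')
o=cv2.resize(a[150:310,160:360],None,fx=3,fy=3,interpolation=cv2.INTER_CUBIC)[:,:,::-1]
q=cv2.resize(b[60:220,370:490],(200,270)); o=np.hstack([o,np.zeros((480,200,3),np.uint8)]);o[:270,600:]=q
cv2.imwrite('pics/w2.png',o)
E
```

```text
(no output)
```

View pics/w2.png

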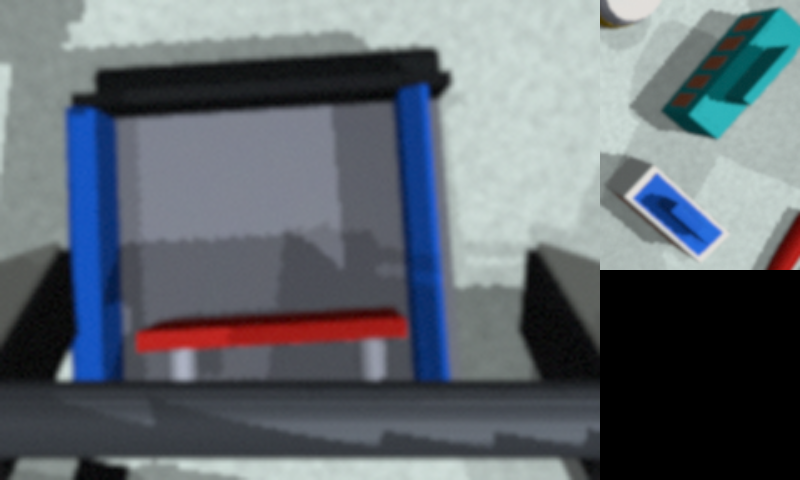

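```bash
cat > cas.py <<'E'
from h import *
th=np.radians(25)
def Rc(a): return R.from_euler('z',a).as_matrix()@np.array([[np.cos(th),0,-np.sin(th)],[0,1,0],[np.sin(th),0,np.cos(th)]])
def c2w(p,q): return np.array([q[0],q[1],.030])+Rc(q[2])@np.array(p)
E
python3 - <<'E'
from cas import *
from scipy.optimize import least_squares
d=np.load('w2.npz');c=dict(camera_matrix=d['K'],world_from_camera=d['T'])
px=lambda u,v:np.array([(u+.5)/3-.5+160,(v+.5)/3-.5+150])
obs=[px(138,352),px(407,335),px(116,116),px(397,101),px(122,375),px(415,375)]
def mod(q):
    g=q[3]
    L=[(.102,-.053,.059),(.102,.053,.059),(0,g-.0655,0),(0,g+.0655,0),(q[4],g-.0655,0),(q[5],g+.0655,0)]
    return [proj(c,c2w(p,q)) for p in L]
r=least_squares(lambda q:(np.array(mod(q))-obs).ravel(),[.64,0,.2,0,.1,.1])
print(r.x.round(4));print((np.array(mod(r.x))-obs).round(1).tolist())
q=r.x
for n,p in dict(platefront_L=(.094,-.053,.059),platefront_R=(.094,.053,.059),lowtopin_L=(0,-.07,.04),lowtopin_R=(0,.07,.04),lip_topout_L=(0,q[3]-.0655-.008,.048),lip_R=(0,q[3]+.0735,.048)).items():
    u=(proj(c,c2w(p,q))-[160,150]+.5)*3-.5;print(n,u.round())
t=get_calibration('top');print(search_frame('top','cassette_rim')[:1],search_frame('top','plate_face')[:1],c2w((0,0,.04),q),c2w((.094,0,.059),q))
E
```

```text
[ 0.6393  0.0015  0.2679 -0.0061  0.1194  0.126 ]
[[-0.4, -0.7], [0.4, 0.3], [0.6, 0.3], [-0.9, 0.0], [1.0, -0.0], [-0.7, 0.0]]
platefront_L [136. 329.]
platefront_R [407. 315.]
lowtopin_L [100. 103.]
lowtopin_R [427.  84.]
lip_topout_L [ 72. 101.]
lip_R [423.  81.]
[{'at': [0.7441, -0.0056, 0.112], 'confidence': 0.91}] [] [ 0.62295758 -0.00292935  0.06625231] [0.6973679  0.01749763 0.12319828]
```

```bash
python3 - <<'E'
from h import *
plan((.6442,-.2697,.15,3.09),(.6442,-.2697,.050,3.09,25))
E
```

```text
8 : {"translation":[3.1,-35.0,14.1],"roll":0.032}, {"translation":[2.0,-35.1,14.1],"roll":0.032}, {"translation":[0.8,-35.1,14.1],"roll":0.032}, {"translation":[-0.3,-35.1,14.1],"roll":0.032}, {"translation":[-1.4,-35.1,14.1],"roll":0.032}, {"translation":[-2.6,-35.0,14.1],"roll":0.032}, {"translation":[-3.7,-34.9,14.1],"roll":0.032}, {"translation":[-4.8,-34.8,14.1],"roll":0.032}
4 x {"translation":[0.0,-0.0,25.0],"roll":-0.000}
```

>>> step_arm(
  commands=[
    {"translation": [3.1, -35.0, 14.1], "roll": 0.032},
    {"translation": [2.0, -35.1, 14.1], "roll": 0.032},
    {"translation": [0.8, -35.1, 14.1], "roll": 0.032},
    {"translation": [-0.3, -35.1, 14.1], "roll": 0.032},
    {"translation": [-1.4, -35.1, 14.1], "roll": 0.032},
    {"translation": [-2.6, -35.0, 14.1], "roll": 0.032},
    {"translation": [-3.7, -34.9, 14.1], "roll": 0.032},
    {"translation": [-4.8, -34.8, 14.1], "roll": 0.032},
    {"translation": [0, 0, 25], "roll": 0},
    {"translation": [0, 0, 25], "roll": 0},
    {"translation": [0, 0, 25], "roll": 0},
    {"translation": [0, 0, 25], "roll": 0},
    {"translation": [0, 0, 0], "roll": 0},
  ],
)

```text
time: 4.65
tool_pos: [0.6416, -0.2684, 0.0429]
tool_rot: [3.138, -0.006, 3.092]
contact_force: [-1.3, 0.7, -0.3]
opening: 0.0919
grip_force: 0.0
```

>>> step_arm(
  commands=[
    {"translation": [0, 0, 0], "roll": 0},
    {"translation": [0, 0, 0], "roll": 0},
    {"translation": [0, 0, 0], "roll": 0},
    {"translation": [0, 0, 0], "roll": 0},
    {"translation": [0, 0, 0], "roll": 0},
    {"translation": [0, 0, 0], "roll": 0},
  ],
  fingers=0,
  grip_force=15,
)

```text
time: 5.15
tool_pos: [0.6444, -0.2695, 0.048]
tool_rot: [-3.141, 0.001, 3.093]
contact_force: [0.1, -0.2, -0.4]
opening: 0.0565
grip_force: 0.0
```

```bash
python3 - <<'E'
from fit import *
s=observe();print(s['time'],s['tool_pos'],s['tool_rot'],s['opening'],s['grip_force'],s['contact_force'])
c=get_calibration('wrist');print(fit(read_camera('wrist'),c,'wide',s['tool_pos'][:2],[-.05]))
E
```

```text
5.15 [ 0.64443388 -0.26947515  0.04797673] [-3.14100637e+00  1.42755060e-03  3.09287270e+00] 0.05654813151019948 0.0 [ 0.12041662 -0.15686505 -0.38795215]
(array([ 0.6396, -0.2699, -0.0438,  0.0095]), np.float64(0.021))
```

>>> step_arm(
  commands=[
    {"translation": [4, 0, -1], "roll": 0},
    {"translation": [0, 0, 0], "roll": 0},
    {"translation": [0, 0, 0], "roll": 0},
    {"translation": [0, 0, 0], "roll": 0},
    {"translation": [0, 0, 0], "roll": 0},
    {"translation": [0, 0, 0], "roll": 0},
  ],
)

```text
time: 5.7
tool_pos: [0.6396, -0.2692, 0.0482]
tool_rot: [3.142, -0.001, 3.093]
contact_force: [-4.2, 0.1, 5.4]
opening: 0.0437
grip_force: 15.0
```

>>> step_arm(
  commands=[
    {"translation": [0, 0, -10], "roll": 0},
    {"translation": [0, 0, -25], "roll": 0},
    {"translation": [0, 0, -35], "roll": 0},
    {"translation": [0, 0, -35], "roll": 0},
    {"translation": [0, 0, -35], "roll": 0},
    {"translation": [0, 0, -25], "roll": 0},
    {"translation": [0, 0, -10], "roll": 0},
    {"translation": [0, 0, 0], "roll": 0},
    {"translation": [0, 0, 0], "roll": 0},
  ],
)

```text
time: 6.45
tool_pos: [0.6398, -0.2689, 0.2216]
tool_rot: [3.141, -0.001, 3.093]
contact_force: [-0.6, -0.9, -3.5]
opening: 0.0438
grip_force: 15.0
```

```bash
python3 - <<'E'
from fit import *
s=observe();print(s['time'],s['tool_pos'],s['tool_rot'],s['opening'],s['grip_force'],s['contact_force'])
c=get_calibration('wrist');im=snap('wrist','w3.png',None,1.4)
E
```

```text
6.45 [ 0.63982861 -0.26886699  0.2216219 ] [ 3.14079473e+00 -1.02776689e-03  3.09290371e+00] 0.0438448150282537 14.999086260795593 [-0.58452224 -0.91597023 -3.45603831]
```

View pics/w3.png

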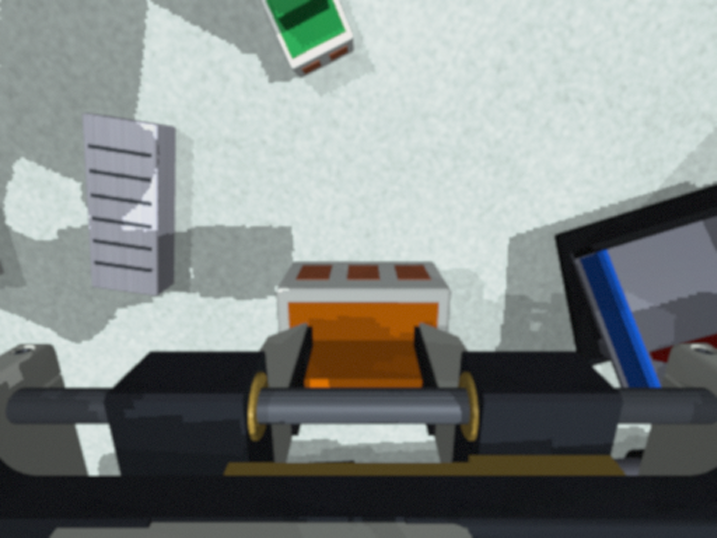

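```bash
cat >> cas.py <<'E'
Q=[.6393,.0015,.2679,-.0061]
YAW=Q[2]+np.pi
def piv(x,y,z,v=None):
    w=c2w(np.array([x,y,z])/1000,Q)-[0,0,.019]; return (*w,YAW)+((v,) if v else ())
def tc(p): return (Rc(Q[2]).T@(np.array(p)+[0,0,.019]-[Q[0],Q[1],.030])*1000).round(1)
E
python3 - <<'E'
from cas import *
P=[piv(64,19,140),piv(64,19,80,25),piv(55.5,19,76,10),piv(51,19,74.5,8),piv(46.3,19,73.5,8),piv(41.2,19,72.2,8),piv(35.7,19,70.4,8),piv(31,19,67.5,8)]
print(P[0]);plan(*P)
E
```

```text
(np.float64(0.6331491904605508), np.float64(0.019514432585383483), np.float64(0.16493065893653577), 3.409492653589793)
8 : {"translation":[2.5,35.9,6.9],"roll":-0.040}, {"translation":[1.1,36.0,6.9],"roll":-0.040}, {"translation":[-0.3,36.0,6.9],"roll":-0.040}, {"translation":[-1.7,36.0,6.9],"roll":-0.040}, {"translation":[-3.2,35.9,6.9],"roll":-0.040}, {"translation":[-4.6,35.7,6.9],"roll":-0.040}, {"translation":[-6.0,35.5,6.9],"roll":-0.040}, {"translation":[-7.4,35.3,6.9],"roll":-0.040}
3 x {"translation":[-8.5,-0.0,18.1],"roll":-0.000}
1 x {"translation":[6.0,0.0,7.2],"roll":-0.000}
1 x {"translation":[3.4,-0.0,3.3],"roll":-0.000}
1 x {"translation":[3.8,0.0,2.9],"roll":-0.000}
1 x {"translation":[4.1,-0.0,3.3],"roll":-0.000}
1 x {"translation":[4.2,-0.0,4.0],"roll":-0.000}
1 x {"translation":[3.0,-0.0,4.6],"roll":-0.000}
```

>>> step_arm(
  commands=[
    {"translation": [2.5, 35.9, 0], "roll": -0.04},
    {"translation": [1.1, 36.0, 0], "roll": -0.04},
    {"translation": [-0.3, 36.0, 0], "roll": -0.04},
    {"translation": [-1.7, 36.0, 0], "roll": -0.04},
    {"translation": [-3.2, 35.9, 0], "roll": -0.04},
    {"translation": [-4.6, 35.7, 0], "roll": -0.04},
    {"translation": [-6.0, 35.5, 0], "roll": -0.04},
    {"translation": [-7.4, 35.3, 0], "roll": -0.04},
    {"translation": [0, 0, 18], "roll": 0},
    {"translation": [0, 0, 19], "roll": 0},
    {"translation": [0, 0, 18], "roll": 0},
    {"translation": [0, 0, 0], "roll": 0},
    {"translation": [0, 0, 0], "roll": 0},
  ],
)

```text
time: 7.58
tool_pos: [0.632, 0.0191, 0.1652]
tool_rot: [3.139, -0.005, -2.87]
contact_force: [0.2, 1.1, -2.0]
opening: 0.0436
grip_force: 15.0
```

```bash
python3 - <<'E'
from cas import *
s=observe();print(s['time'],tc(s['tool_pos']),s['tool_rot'],s['contact_force'])
P=[piv(64,19,80,20)];plan(*P)
c=get_calibration('wrist');im=snap('wrist','w4.png',None,1.4)
E
```

```text
7.5833 [ 63.   18.9 140.7] [ 3.13940815 -0.00535896 -2.87042197] [ 0.17692036  1.143146   -2.02720833]
4 x {"translation":[-6.6,0.0,13.7],"roll":0.001}
```

View pics/w4.png

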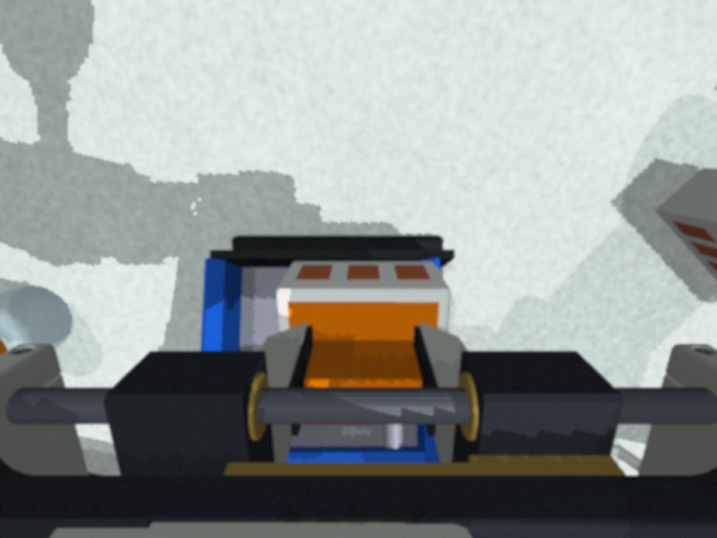

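>>> step_arm(
  commands=[
    {"translation": [-6.6, 0, 13.7], "roll": 0},
    {"translation": [-6.6, 0, 13.7], "roll": 0},
    {"translation": [-6.6, 0, 13.7], "roll": 0},
    {"translation": [-6.6, 0, 13.7], "roll": 0},
    {"translation": [0, 0, 0], "roll": 0},
    {"translation": [0, 0, 0], "roll": 0},
  ],
  grip_force=10,
)

```text
time: 8.13
tool_pos: [0.6584, 0.0262, 0.1112]
tool_rot: [3.14, -0.003, -2.87]
contact_force: [-0.4, -0.1, -1.0]
opening: 0.0435
grip_force: 10.0
```

>>> step_arm(
  commands=[
    {"translation": [3.0, 0, 3.6], "roll": 0},
    {"translation": [3.0, 0, 3.6], "roll": 0},
    {"translation": [3.4, 0, 3.3], "roll": 0},
    {"translation": [3.8, 0, 2.9], "roll": 0},
    {"translation": [0, 0, 0], "roll": 0},
    {"translation": [0, 0, 0], "roll": 0},
  ],
)

```text
time: 8.63
tool_pos: [0.6468, 0.0223, 0.1008]
tool_rot: [-3.141, 0.003, -2.871]
contact_force: [3.8, 0.4, 2.0]
opening: 0.0444
grip_force: 10.0
```

```bash
python3 - <<'E'
from cas import *
s=observe();print(s['time'],tc(s['tool_pos']),Rc(Q[2]).T@s['contact_force'],s['torque'],s['opening'])
P=[piv(41.2,19,72.2,8),piv(35.7,19,70.4,8),piv(31,19,67.5,8)];plan(*P)
E
```

```text
8.6333 [49.5 18.1 76. ] [ 4.24526014 -0.65935423  0.23365342] [ 0.12404683 -0.55312872 -0.00176423] 0.04438557627186803
2 x {"translation":[3.0,0.5,3.5],"roll":0.002}
1 x {"translation":[4.2,-0.0,4.0],"roll":-0.000}
1 x {"translation":[3.0,0.0,4.6],"roll":-0.000}
```

>>> step_arm(
  commands=[
    {"translation": [3.0, 0.4, 3.5], "roll": 0},
    {"translation": [3.0, 0.4, 3.5], "roll": 0},
    {"translation": [4.2, 0, 4.0], "roll": 0},
    {"translation": [3.0, 0, 4.6], "roll": 0},
    {"translation": [0, 0, 0], "roll": 0},
    {"translation": [0, 0, 0], "roll": 0},
  ],
)

```text
time: 9.13
tool_pos: [0.6316, 0.0192, 0.0835]
tool_rot: [3.141, -0.004, -2.87]
contact_force: [-4.1, -2.0, 1.7]
opening: 0.0436
grip_force: 10.6
```

```bash
python3 - <<'E'
from cas import *
s=observe();print(s['time'],tc(s['tool_pos']),Rc(Q[2]).T@s['contact_force'],s['torque'],s['opening'])
c=get_calibration('wrist');im=snap('wrist','w5.png',[60,120,460,350],1.5)
E
```

```text
9.1333 [28.2 19.1 66.8] [-3.3754308  -0.8274973   3.47736285] [-0.40641167  0.53273237 -0.00475469] 0.04355800844860375
```

View pics/w5.png

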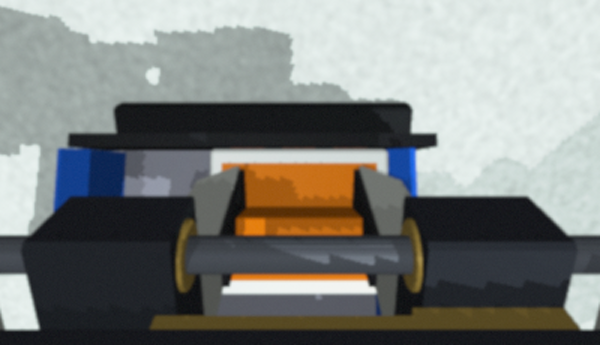

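>>> step_arm(
  commands=[
    {"translation": [0, 1, 0], "roll": 0},
    {"translation": [0, 1, 0], "roll": 0},
    {"translation": [0, 1, 0], "roll": 0},
    {"translation": [0, 0, 0], "roll": 0},
  ],
)

```text
time: 9.52
tool_pos: [0.6318, 0.0203, 0.0838]
tool_rot: [-3.139, -0.003, -2.871]
contact_force: [-2.5, -9.3, 1.8]
opening: 0.044
grip_force: 10.6
```

```bash
python3 - <<'E'
from cas import *
s=observe();print(s['time'],tc(s['tool_pos']),Rc(Q[2]).T@s['contact_force'],s['torque'],s['opening'])
E
```

```text
9.5167 [28.7 20.1 66.9] [-3.66671673 -8.29289214  3.72666997] [-1.51182676  0.3864544  -0.05871744] 0.044007544392476096
```

>>> step_arm(
  commands=[
    {"translation": [0, -1, 0], "roll": 0},
    {"translation": [0, 0, 0], "roll": 0},
    {"translation": [0, 0, 0], "roll": 0},
    {"translation": [0, 0, 0], "roll": 0},
  ],
  fingers=0.53,
)

```text
time: 9.85
tool_pos: [0.6327, 0.0221, 0.0839]
tool_rot: [3.141, -0.0, -2.87]
contact_force: [0.3, 0.7, 0.3]
opening: 0.0483
grip_force: 0.0
```

>>> step_arm(
  commands=[
    {"translation": [0, 0, -4], "roll": 0},
    {"translation": [2, 0, -8], "roll": 0},
    {"translation": [4, 0, -16], "roll": 0},
    {"translation": [8, 0, -32], "roll": 0},
    {"translation": [8, 0, -36], "roll": 0},
    {"translation": [4, 0, -36], "roll": 0},
    {"translation": [0, 0, -20], "roll": 0},
    {"translation": [0, 0, 0], "roll": 0},
    {"translation": [0, 0, 0], "roll": 0},
  ],
)

```text
time: 10.6
tool_pos: [0.608, 0.0147, 0.2382]
tool_rot: [-3.14, 0.004, -2.87]
contact_force: [-0.4, 0.0, -0.8]
opening: 0.0489
grip_force: 0.0
```

```bash
python3 - <<'E'
from cas import *
from fit import fit
s=observe();print(s['time'],s['tool_pos'],s['opening'],tc(s['tool_pos']))
c=get_calibration('wrist');im=snap('wrist','w6.png',None,1.4)
np.savez('w6.npz',K=c['camera_matrix'],T=c['world_from_camera'])
cv2.imwrite('pics/w6raw.png',im[:,:,::-1])
plan((.461,-.3026,.16,3.49),(.461,-.3026,.055,3.49,20))
E
```

```text
10.6 [0.60804284 0.01471217 0.23821213] 0.04889374280520428 [ 71.9  21.  217.2]
9 : {"translation":[25.1,-29.6,8.5],"roll":-0.009}, {"translation":[25.4,-29.4,8.5],"roll":-0.009}, {"translation":[25.6,-29.2,8.5],"roll":-0.009}, {"translation":[25.9,-29.0,8.5],"roll":-0.009}, {"translation":[26.1,-28.7,8.5],"roll":-0.009}, {"translation":[26.4,-28.5,8.5],"roll":-0.009}, {"translation":[26.6,-28.3,8.5],"roll":-0.009}, {"translation":[26.9,-28.1,8.5],"roll":-0.009}, {"translation":[27.1,-27.8,8.5],"roll":-0.009}
6 x {"translation":[0.0,-0.0,17.5],"roll":-0.000}
```

View pics/w6.png

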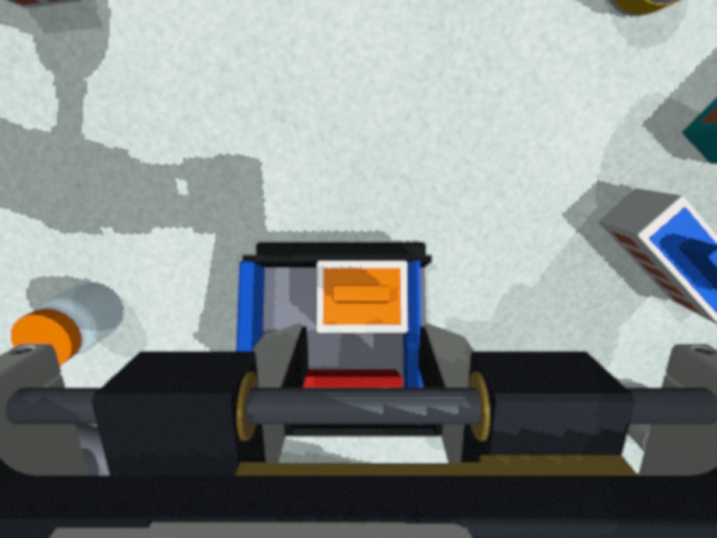

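>>> step_arm(
  commands=[
    {"translation": [25.1, -29.6, 5], "roll": -0.009},
    {"translation": [25.4, -29.4, 8.5], "roll": -0.009},
    {"translation": [25.6, -29.2, 8.5], "roll": -0.009},
    {"translation": [25.9, -29.0, 8.5], "roll": -0.009},
    {"translation": [26.1, -28.7, 8.5], "roll": -0.009},
    {"translation": [26.4, -28.5, 8.5], "roll": -0.009},
    {"translation": [26.6, -28.3, 8.5], "roll": -0.009},
    {"translation": [26.9, -28.1, 8.5], "roll": -0.009},
    {"translation": [27.1, -27.8, 8.5], "roll": -0.009},
    {"translation": [0, 0, 0], "roll": 0},
    {"translation": [0, 0, 0], "roll": 0},
    {"translation": [0, 0, 0], "roll": 0},
  ],
  fingers=0.9,
)

```text
time: 11.65
tool_pos: [0.4613, -0.3022, 0.162]
tool_rot: [3.139, -0.001, -2.79]
contact_force: [-0.5, 0.9, 1.1]
opening: 0.0829
grip_force: 0.0
```

```bash
python3 - <<'E'
from cas import *
from fit import fit
s=observe();print(s['time'],s['tool_pos'],s['opening'],s['tool_rot'])
c=get_calibration('wrist');im=read_camera('wrist')
f=fit(im,c,'small',(.461,-.3026),[.35,.2,.5]);print(f)
x,y,a=f[0][:3]
plan((x,y,.053,a+np.pi,20))
E
```

```text
11.65 [ 0.46129913 -0.30224481  0.16197055] 0.0828639243368813 [ 3.13895469e+00 -7.69308269e-04 -2.79020519e+00]
(array([ 0.4604, -0.3022,  0.3723,  0.0067]), np.float64(0.099))
6 : {"translation":[0.2,0.0,18.2],"roll":-0.003}, {"translation":[0.2,0.0,18.2],"roll":-0.003}, {"translation":[0.2,0.0,18.2],"roll":-0.003}, {"translation":[0.2,0.0,18.2],"roll":-0.003}, {"translation":[0.2,0.0,18.2],"roll":-0.003}, {"translation":[0.2,0.0,18.2],"roll":-0.003}
```

>>> step_arm(
  commands=[
    {"translation": [0.3, 0, 18.2], "roll": -0.003},
    {"translation": [0.3, 0, 18.2], "roll": -0.003},
    {"translation": [0.3, 0, 18.2], "roll": -0.003},
    {"translation": [0.3, 0, 18.2], "roll": -0.003},
    {"translation": [0.3, 0, 18.2], "roll": -0.003},
    {"translation": [0.3, 0, 18.2], "roll": -0.003},
    {"translation": [0, 0, 0], "roll": 0},
    {"translation": [0, 0, 0], "roll": 0},
  ],
)

```text
time: 12.37
tool_pos: [0.4604, -0.302, 0.0536]
tool_rot: [3.14, -0.001, -2.769]
contact_force: [-0.2, -1.0, -0.2]
opening: 0.0827
grip_force: 0.0
```

```bash
python3 - <<'E'
from cas import *
from fit import fit
s=observe();print(s['time'],s['tool_pos'],s['opening'],s['tool_rot'])
c=get_calibration('wrist');im=read_camera('wrist')
f=fit(im,c,'small',(.461,-.3026),[.35,.2,.5]);print(f)
x,y,a=f[0][:3]
plan((x,y,.053,a+np.pi,20))
E
```

```text
12.3667 [ 0.46035324 -0.30202912  0.0535602 ] 0.08266153930566864 [ 3.13975654e+00 -7.07271564e-04 -2.76943268e+00]
(array([ 0.4599, -0.3022,  0.4088,  0.005 ]), np.float64(0.092))
1 : {"translation":[0.7,0.9,1.6],"roll":-0.037}
```

>>> step_arm(
  commands=[
    {"translation": [0, 0, 0], "roll": 0},
    {"translation": [0, 0, 0], "roll": 0},
    {"translation": [0, 0, 0], "roll": 0},
    {"translation": [0, 0, 0], "roll": 0},
    {"translation": [0, 0, 0], "roll": 0},
    {"translation": [0, 0, 0], "roll": 0},
    {"translation": [0, 0, 0], "roll": 0},
    {"translation": [0, 0, 0], "roll": 0},
    {"translation": [0, 0, 0], "roll": 0},
  ],
  fingers=0,
  grip_force=15,
)

```text
time: 13.17
tool_pos: [0.46, -0.3037, 0.0539]
tool_rot: [3.141, 0.0, -2.772]
contact_force: [-0.2, 0.3, 0.7]
opening: 0.0356
grip_force: 15.0
```

>>> step_arm(
  commands=[
    {"translation": [0, 0, -10], "roll": 0},
    {"translation": [0, 0, -25], "roll": 0},
    {"translation": [0, 0, -35], "roll": 0},
    {"translation": [0, 0, -35], "roll": 0},
    {"translation": [0, 0, -35], "roll": 0},
    {"translation": [0, 0, -25], "roll": 0},
    {"translation": [0, 0, -10], "roll": 0},
    {"translation": [0, 0, 0], "roll": 0},
    {"translation": [0, 0, 0], "roll": 0},
  ],
)

```text
time: 13.92
tool_pos: [0.4596, -0.3033, 0.2281]
tool_rot: [3.141, -0.0, -2.771]
contact_force: [0.2, 0.2, -2.1]
opening: 0.036
grip_force: 15.0
```

```bash
python3 - <<'E'
from cas import *
s=observe();print(s['time'],s['tool_pos'],s['tool_rot'],s['opening'],s['grip_force'],s['contact_force'])
im=read_camera('wrist');cv2.imwrite('pics/w7raw.png',im[:,:,::-1])
p=piv(64,-45.5,140);plan((*p[:2],.225,YAW),piv(64,-45.5,140),piv(64,-45.5,84,20))
# held lid front edge from mask
from fit import cmask
m=cmask(im,'g');ys,xs=np.where(m[150:330,150:370]);print(xs.min()+150,xs.max()+150,ys.min()+150,ys.max()+150)
for y in range(190,300,8):
    x=np.where(m[y,180:340])[0]; print(y,(x.min()+180,x.max()+180) if len(x) else None,end=' ')
E
```

```text
13.9167 [ 0.45963705 -0.30328103  0.22808318] [ 3.14058253e+00 -3.99507896e-04 -2.77135691e+00] 0.035961521563411356 14.998944997787476 [ 0.2463486   0.23559709 -2.06814434]
9 : {"translation":[-30.2,19.3,0.2],"roll":0.011}, {"translation":[-30.0,19.6,0.2],"roll":0.011}, {"translation":[-29.8,20.0,0.2],"roll":0.011}, {"translation":[-29.6,20.3,0.2],"roll":0.011}, {"translation":[-29.3,20.6,0.2],"roll":0.011}, {"translation":[-29.1,21.0,0.2],"roll":0.011}, {"translation":[-28.9,21.3,0.2],"roll":0.011}, {"translation":[-28.6,21.6,0.2],"roll":0.011}, {"translation":[-28.4,22.0,0.2],"roll":0.011}
2 x {"translation":[0.0,-0.0,30.0],"roll":-0.000}
3 x {"translation":[-7.9,-0.0,16.9],"roll":-0.000}
225 293 210 276
190 None 198 None 206 None 214 (np.int64(225), np.int64(293)) 222 (np.int64(225), np.int64(293)) 230 (np.int64(226), np.int64(292)) 238 (np.int64(230), np.int64(289)) 246 (np.int64(229), np.int64(289)) 254 (np.int64(228), np.int64(291)) 262 (np.int64(226), np.int64(292)) 270 (np.int64(226), np.int64(292)) 278 None 286 None 294 None
```

>>> step_arm(
  commands=[
    {"translation": [-30.2, 19.3, 0], "roll": 0.011},
    {"translation": [-30.0, 19.6, 0], "roll": 0.011},
    {"translation": [-29.8, 20.0, 0], "roll": 0.011},
    {"translation": [-29.6, 20.3, 0], "roll": 0.011},
    {"translation": [-29.3, 20.6, 0], "roll": 0.011},
    {"translation": [-29.1, 21.0, 0], "roll": 0.011},
    {"translation": [-28.9, 21.3, 0], "roll": 0.011},
    {"translation": [-28.6, 21.6, 0], "roll": 0.011},
    {"translation": [-28.4, 22.0, 0], "roll": 0.011},
    {"translation": [0, 0, 30], "roll": 0},
    {"translation": [0, 0, 25], "roll": 0},
    {"translation": [0, 0, 5], "roll": 0},
    {"translation": [0, 0, 0], "roll": 0},
    {"translation": [0, 0, 0], "roll": 0},
  ],
)

```text
time: 15.13
tool_pos: [0.6504, -0.0434, 0.1685]
tool_rot: [3.141, -0.001, -2.871]
contact_force: [-0.4, 0.4, -1.2]
opening: 0.0362
grip_force: 15.0
```

```bash
python3 - <<'E'
from cas import *
s=observe();print(s['time'],tc(s['tool_pos']),s['tool_rot'])
Y=-45.5
plan(piv(66,Y,84,16),piv(60,Y,82,6),piv(53.2,Y,80.5,6),piv(47.9,Y,79,6),piv(42.2,Y,77.8,6),piv(36.2,Y,76,6),piv(30.5,Y,73.2,6))
E
```

```text
15.1333 [ 65.4 -46.3 143.2] [ 3.14085635e+00 -1.29171411e-03 -2.87102552e+00]
4 x {"translation":[-6.4,0.2,13.4],"roll":0.001}
2 x {"translation":[2.3,0.0,2.2],"roll":-0.000}
2 x {"translation":[2.8,-0.0,2.1],"roll":-0.000}
1 x {"translation":[4.2,0.0,3.6],"roll":-0.000}
1 x {"translation":[4.7,-0.0,3.5],"roll":-0.000}
2 x {"translation":[2.3,0.0,2.1],"roll":-0.000}
2 x {"translation":[2.0,0.0,2.5],"roll":-0.000}
```

>>> step_arm(
  commands=[
    {"translation": [-6.4, 0.2, 13.4], "roll": 0},
    {"translation": [-6.4, 0.2, 13.4], "roll": 0},
    {"translation": [-6.4, 0.2, 13.4], "roll": 0},
    {"translation": [-6.4, 0.2, 13.4], "roll": 0},
    {"translation": [0, 0, 0], "roll": 0},
    {"translation": [0, 0, 0], "roll": 0},
  ],
  grip_force=9,
)

```text
time: 15.63
tool_pos: [0.6746, -0.0352, 0.1135]
tool_rot: [3.14, -0.003, -2.87]
contact_force: [-0.8, -0.4, -0.6]
opening: 0.0359
grip_force: 9.0
```

```bash
python3 - <<'E'
from cas import *
s=observe();print(s['time'],tc(s['tool_pos']),Rc(Q[2]).T@s['contact_force'],s['torque'],s['opening'])
E
```

```text
15.6333 [ 65.4 -44.7  82.6] [-1.04222624 -0.13118449 -0.14685901] [ 0.07964946 -0.01087162 -0.01275874] 0.03585912844935118
```

>>> step_arm(
  commands=[
    {"translation": [2.3, -0.5, 2.2], "roll": 0},
    {"translation": [2.3, 0, 2.2], "roll": 0},
    {"translation": [2.8, 0, 2.1], "roll": 0},
    {"translation": [2.8, 0, 2.1], "roll": 0},
    {"translation": [4.2, 0, 3.6], "roll": 0},
    {"translation": [0, 0, 0], "roll": 0},
  ],
)

```text
time: 16.13
tool_pos: [0.661, -0.0401, 0.1035]
tool_rot: [-3.141, 0.001, -2.871]
contact_force: [2.3, -0.6, 2.4]
opening: 0.036
grip_force: 9.0
```

```bash
python3 - <<'E'
from cas import *
s=observe();print(s['time'],tc(s['tool_pos']),Rc(Q[2]).T@s['contact_force'],s['torque'],s['opening'])
E
```

```text
16.1333 [ 48.1 -45.9  79.6] [ 2.84192122 -1.20700518  1.35065533] [ 0.02958636 -0.48023716  0.00540821] 0.03603336096525028
```

>>> step_arm(
  commands=[
    {"translation": [4.7, 0, 3.6], "roll": 0},
    {"translation": [2.3, 0, 2.3], "roll": 0},
    {"translation": [2.3, 0, 2.3], "roll": 0},
    {"translation": [2.0, 0, 2.6], "roll": 0},
    {"translation": [2.0, 0, 2.6], "roll": 0},
    {"translation": [0, 0, 0], "roll": 0},
    {"translation": [0, 0, 0], "roll": 0},
  ],
)

```text
time: 16.72
tool_pos: [0.6484, -0.0433, 0.0895]
tool_rot: [3.141, -0.0, -2.87]
contact_force: [2.6, 1.0, 0.9]
opening: 0.0359
grip_force: 9.0
```

```bash
python3 - <<'E'
from cas import *
s=observe();print(s['time'],tc(s['tool_pos']),Rc(Q[2]).T@s['contact_force'],s['torque'],s['opening'])
E
```

```text
16.7167 [ 30.4 -45.6  72.4] [ 2.90975852  0.25168777 -0.32006904] [ 0.17038514 -0.446678    0.02316371] 0.03591929052373778
```

>>> step_arm(
  commands=[
    {"translation": [0.5, 0, 1.6], "roll": 0},
    {"translation": [0.5, 0, 1.2], "roll": 0},
    {"translation": [0, 0, 0], "roll": 0},
    {"translation": [0, 0, 0], "roll": 0},
  ],
)

```text
time: 17.05
tool_pos: [0.6484, -0.0434, 0.0887]
tool_rot: [-3.141, 0.003, -2.87]
contact_force: [0.7, 2.3, 10.2]
opening: 0.0357
grip_force: 9.0
```

```bash
python3 - <<'E'
from cas import *
s=observe();print(s['time'],tc(s['tool_pos']),Rc(Q[2]).T@s['contact_force'],s['torque'],s['opening'])
im=snap('wrist','w8.png',[60,120,460,350],1.5)
E
```

```text
17.05 [ 30.  -45.7  71.7] [5.49111411 2.03567897 8.65332036] [ 0.4764227  -0.12421861 -0.00311455] 0.03571405843747108
```

View pics/w8.png

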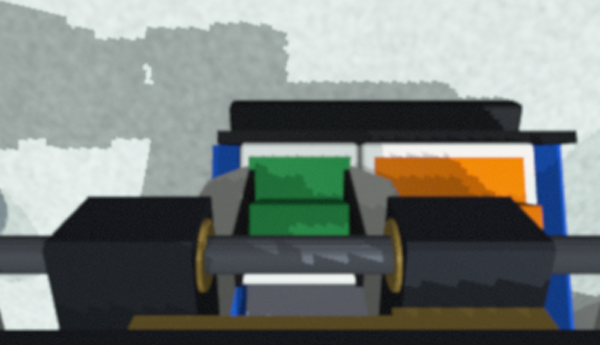

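>>> step_arm(
  commands=[
    {"translation": [0, 0, -1], "roll": 0},
    {"translation": [0, 0, 0], "roll": 0},
    {"translation": [0, 0, 0], "roll": 0},
    {"translation": [0, 0, 0], "roll": 0},
  ],
  fingers=0.435,
)

```text
time: 17.43
tool_pos: [0.6469, -0.0436, 0.0872]
tool_rot: [3.141, -0.002, -2.87]
contact_force: [-0.9, 0.0, 0.3]
opening: 0.04
grip_force: 0.0
```

>>> step_arm(
  commands=[
    {"translation": [0, 0, -4], "roll": 0},
    {"translation": [2, 0, -8], "roll": 0},
    {"translation": [4, 0, -16], "roll": 0},
    {"translation": [8, 0, -32], "roll": 0},
    {"translation": [8, 0, -36], "roll": 0},
    {"translation": [4, 0, -36], "roll": 0},
    {"translation": [0, 0, -20], "roll": 0},
    {"translation": [0, 0, 0], "roll": 0},
    {"translation": [0, 0, 0], "roll": 0},
  ],
)

```text
time: 18.18
tool_pos: [0.6228, -0.0508, 0.2419]
tool_rot: [-3.14, 0.003, -2.87]
contact_force: [0.6, 0.7, -0.9]
opening: 0.0402
grip_force: 0.0
```

```bash
python3 - <<'E'
from cas import *
from fit import cmask
s=observe();print(s['time'],s['tool_pos'],s['opening'],tc(s['tool_pos']))
c=get_calibration('wrist');im=read_camera('wrist')
cv2.imwrite('pics/w9raw.png',im[:,:,::-1]);np.savez('w9.npz',K=c['camera_matrix'],T=c['world_from_camera'])
# back-project coloured lid panels to cassette plane z=45
def plane(px,z):
    o,d=ray(c,px);M=Rc(Q[2]).T;o=M@(o-[Q[0],Q[1],.03]);d=M@d;return (o+d*(z-o[2])/d[2])*1000
for k,p in (('g',(30,-45.5)),('o',(30,20))):
    m=cmask(im,k);uv=proj(c,c2w(np.array([*p,45])/1000,Q)).astype(int);n,l,st,ce=cv2.connectedComponentsWithStats(m.astype(np.uint8))
    i=1+np.argmax([st[j,4]*(np.hypot(*(ce[j]-uv))<40) for j in range(1,n)])
    P=np.array([plane((x,y),.045)[:2] for y,x in np.argwhere(l==i)])
    print(k,st[i],'x',np.percentile(P[:,0],[1,99]).round(1),'y',np.percentile(P[:,1],[1,99]).round(1))
plan((.5432,.3045,.25,2.675))
E
```

```text
18.1833 [ 0.62281761 -0.05075984  0.24192968] 0.0402440631212292 [ 70.7 -46.  221.9]
g [ 242  194   36   38 1348] x [ 8.4 52.4] y [-65.5 -24.2]
o [ 288  194   55   40 2114] x [ 8.1 53.2] y [-11.1  52.1]
10 : {"translation":[-1.9,36.3,-1.0],"roll":0.074}, {"translation":[0.8,36.4,-1.0],"roll":0.074}, {"translation":[3.5,36.2,-1.0],"roll":0.074}, {"translation":[6.1,35.9,-1.0],"roll":0.074}, {"translation":[8.7,35.3,-1.0],"roll":0.074}, {"translation":[11.3,34.6,-1.0],"roll":0.074}, {"translation":[13.8,33.6,-1.0],"roll":0.074}, {"translation":[16.3,32.5,-1.0],"roll":0.074}, {"translation":[18.6,31.2,-1.0],"roll":0.074}, {"translation":[20.9,29.8,-1.0],"roll":0.074}
```

>>> step_arm(
  commands=[
    {"translation": [-1.9, 36.3, -1], "roll": 0.074},
    {"translation": [0.8, 36.4, -1], "roll": 0.074},
    {"translation": [3.5, 36.2, -1], "roll": 0.074},
    {"translation": [6.1, 35.9, -1], "roll": 0.074},
    {"translation": [8.7, 35.3, -1], "roll": 0.074},
    {"translation": [11.3, 34.6, -1], "roll": 0.074},
    {"translation": [13.8, 33.6, -1], "roll": 0.074},
    {"translation": [16.3, 32.5, -1], "roll": 0.074},
    {"translation": [18.6, 31.2, -1], "roll": 0.074},
    {"translation": [20.9, 29.8, -1], "roll": 0.074},
    {"translation": [0, 0, 0], "roll": 0},
    {"translation": [0, 0, 0], "roll": 0},
    {"translation": [0, 0, 0], "roll": 0},
  ],
  fingers=1,
)

```text
time: 19.32
tool_pos: [0.5434, 0.304, 0.2484]
tool_rot: [-3.139, -0.002, 2.674]
contact_force: [-0.1, -0.1, -0.1]
opening: 0.0917
grip_force: 0.0
```

```bash
python3 - <<'E'
from cas import *
from fit import fit
s=observe();print(s['time'],s['tool_pos'],s['opening'],s['tool_rot'])
c=get_calibration('wrist');im=read_camera('wrist')
f=fit(im,c,'long',(.5432,.3045),[-.46,-.3,-.6]);print(f)
plan((.542,.3048,.135,2.675,35),(.542,.3048,.066,2.675,20))
E
```

```text
19.3167 [0.54342056 0.30399951 0.24835712] 0.09174014526995036 [-3.13898569e+00 -1.54318278e-03  2.67420384e+00]
(array([ 0.5445,  0.3069, -0.4639,  0.0054]), np.float64(0.042))
4 x {"translation":[0.6,0.1,28.4],"roll":-0.001}
4 x {"translation":[0.0,-0.0,17.3],"roll":-0.000}
```

>>> step_arm(
  commands=[
    {"translation": [0, 1.2, 28.4], "roll": 0},
    {"translation": [0, 0, 28.4], "roll": 0},
    {"translation": [0, 0, 28.4], "roll": 0},
    {"translation": [0, 0, 28.4], "roll": 0},
    {"translation": [0, 0, 17], "roll": 0},
    {"translation": [0, 0, 17], "roll": 0},
    {"translation": [0, 0, 17], "roll": 0},
    {"translation": [0, 0, 17], "roll": 0},
    {"translation": [0, 0, 0], "roll": 0},
    {"translation": [0, 0, 0], "roll": 0},
  ],
)

```text
time: 20.2
tool_pos: [0.5444, 0.304, 0.0676]
tool_rot: [-3.14, -0.002, 2.671]
contact_force: [-0.2, -0.6, 0.0]
opening: 0.0918
grip_force: 0.0
```

```bash
python3 - <<'E'
from cas import *
from fit import fit,cmask
s=observe();print(s['time'],s['tool_pos'],s['opening'],s['tool_rot'])
c=get_calibration('wrist');im=read_camera('wrist');cv2.imwrite('pics/w10raw.png',im[:,:,::-1])
f=fit(im,c,'long',(.5432,.3045),[-.46,-.3,-.6]);print(f)
m=cmask(im,'b')
# front edge of lid panel -> world line at z=.062
P=[]
for x in range(190,330,10):
    y=np.where(m[150:340,x])[0]
    if len(y): P.append(atz(c,(x,y.min()+150-.5),.062)); 
P=np.array(P);t=R.from_euler('xyz',s['tool_rot']).as_matrix()
print(((P-s['tool_pos'])@t*1000).round(1)[:,:2].tolist())
E
```

```text
20.2 [0.54436732 0.30399956 0.0675833 ] 0.09177532957775658 [-3.13967603e+00 -1.53850456e-03  2.67115149e+00]
(array([ 0.5429,  0.3072, -0.4694,  0.0063]), np.float64(0.009))
[[18.8, -43.0], [19.5, -36.8], [19.5, -30.6], [19.5, -24.4], [19.5, -18.2], [19.6, -12.1], [19.6, -5.9], [19.6, 0.3], [19.6, 6.4], [19.6, 12.6], [19.6, 18.8], [19.6, 24.9], [19.6, 31.1], [19.7, 37.3]]
```

>>> step_arm(
  commands=[
    {"translation": [2.7, 2, 1], "roll": 0},
    {"translation": [0, 0, 0], "roll": 0},
    {"translation": [0, 0, 0], "roll": 0},
    {"translation": [0, 0, 0], "roll": 0},
    {"translation": [0, 0, 0], "roll": 0},
    {"translation": [0, 0, 0], "roll": 0},
    {"translation": [0, 0, 0], "roll": 0},
    {"translation": [0, 0, 0], "roll": 0},
    {"translation": [0, 0, 0], "roll": 0},
  ],
  fingers=0,
  grip_force=20,
)

```text
time: 21.0
tool_pos: [0.5426, 0.3081, 0.0678]
tool_rot: [-3.14, -0.0, 2.673]
contact_force: [-2.3, -4.2, 5.7]
opening: 0.0599
grip_force: 20.0
```

>>> step_arm(
  commands=[
    {"translation": [0, 0, -10], "roll": 0},
    {"translation": [0, 0, -25], "roll": 0},
    {"translation": [0, 0, -35], "roll": 0},
    {"translation": [0, 0, -35], "roll": 0},
    {"translation": [0, 0, -20], "roll": 0},
    {"translation": [0, 0, -5], "roll": 0},
    {"translation": [0, 0, 0], "roll": 0},
    {"translation": [0, 0, 0], "roll": 0},
  ],
)

```text
time: 21.67
tool_pos: [0.5422, 0.3085, 0.1957]
tool_rot: [-3.14, -0.002, 2.673]
contact_force: [-0.7, 0.6, -5.2]
opening: 0.0597
grip_force: 20.0
```

```bash
python3 - <<'E'
from cas import *
s=observe();print(s['time'],s['tool_pos'],s['tool_rot'],s['qpos'],s['opening'],s['contact_force'])
E=c2w((-.006,-.006,.040),Q);print(E)
u=np.array([np.cos(Q[2]),np.sin(Q[2])])
f=lambda d,z:(*(E[:2]-u*d),z)
a=f(.06,.20);print(a)
plan((*a,Q[2]))
E
```

```text
21.6667 [0.54217761 0.30846866 0.19568851] [-3.13998206e+00 -1.75837250e-03  2.67287724e+00] [ 3.94336474e-01  5.49299469e-01  1.27682268e+00  2.98482027e-04
  1.31783745e+00 -7.07820901e-01] 0.05967470190748452 [-0.69518298  0.61641943 -5.23036313]
[ 0.61934265 -0.01020021  0.0637166 ]
(np.float64(0.5614829141356901), np.float64(-0.02608262435269785), 0.2)
21 : {"translation":[-8.0,-13.8,-0.2],"roll":0.115}, {"translation":[-9.5,-12.8,-0.2],"roll":0.115}, {"translation":[-10.9,-11.6,-0.2],"roll":0.115}, {"translation":[-12.2,-10.3,-0.2],"roll":0.115}, {"translation":[-13.3,-8.8,-0.2],"roll":0.115}, {"translation":[-14.2,-7.3,-0.2],"roll":0.115}, {"translation":[-14.9,-5.6,-0.2],"roll":0.115}, {"translation":[-15.5,-3.8,-0.2],"roll":0.115}, {"translation":[-15.8,-2.0,-0.2],"roll":0.115}, {"translation":[-16.0,-0.2,-0.2],"roll":0.115}, {"translation":[-15.9,1.6,-0.2],"roll":0.115}, {"translation":[-15.6,3.4,-0.2],"roll":0.115}, {"translation":[-15.1,5.2,-0.2],"roll":0.115}, {"translation":[-14.4,6.9,-0.2],"roll":0.115}, {"translation":[-13.5,8.5,-0.2],"roll":0.115}, {"translation":[-12.5,10.0,-0.2],"roll":0.115}, {"translation":[-11.3,11.3,-0.2],"roll":0.115}, {"translation":[-9.9,12.5,-0.2],"roll":0.115}, {"translation":[-8.4,13.6,-0.2],"roll":0.115}, {"translation":[-6.8,14.4,-0.2],"roll":0.115}, {"translation":[-5.1,15.1,-0.2],"roll":0.115}
```

>>> step_arm(
  commands=[
    {"translation": [-8.0, -13.8, 0], "roll": 0.115},
    {"translation": [-9.5, -12.8, 0], "roll": 0.115},
    {"translation": [-10.9, -11.6, 0], "roll": 0.115},
    {"translation": [-12.2, -10.3, 0], "roll": 0.115},
    {"translation": [-13.3, -8.8, 0], "roll": 0.115},
    {"translation": [-14.2, -7.3, 0], "roll": 0.115},
    {"translation": [-14.9, -5.6, 0], "roll": 0.115},
    {"translation": [-15.5, -3.8, 0], "roll": 0.115},
    {"translation": [-15.8, -2.0, 0], "roll": 0.115},
    {"translation": [-16.0, -0.2, 0], "roll": 0.115},
    {"translation": [-15.9, 1.6, 0], "roll": 0.115},
    {"translation": [-15.6, 3.4, 0], "roll": 0.115},
    {"translation": [-15.1, 5.2, 0], "roll": 0.115},
    {"translation": [-14.4, 6.9, 0], "roll": 0.115},
    {"translation": [-13.5, 8.5, 0], "roll": 0.115},
    {"translation": [-12.5, 10.0, 0], "roll": 0.115},
    {"translation": [-11.3, 11.3, 0], "roll": 0.115},
    {"translation": [-9.9, 12.5, 0], "roll": 0.115},
    {"translation": [-8.4, 13.6, 0], "roll": 0.115},
    {"translation": [-6.8, 14.4, 0], "roll": 0.115},
  ],
)

```text
time: 23.33
tool_pos: [0.5586, -0.0106, 0.1946]
tool_rot: [-3.139, 0.004, 0.367]
contact_force: [0.9, 0.4, -3.2]
opening: 0.0595
grip_force: 20.0
```

>>> step_arm(
  commands=[
    {"translation": [-5.1, 15.1, 0], "roll": 0.11},
    {"translation": [0, 0, 0], "roll": 0},
    {"translation": [0, 0, 0], "roll": 0},
    {"translation": [0, 0, 0], "roll": 0},
  ],
)

```text
time: 23.67
tool_pos: [0.5598, -0.0255, 0.1957]
tool_rot: [-3.14, 0.003, 0.265]
contact_force: [0.7, 0.3, -3.0]
opening: 0.06
grip_force: 20.0
```

```bash
cat >> cas.py <<'E'
E0=c2w((-.006,-.006,.040),Q);U=np.array([np.cos(Q[2]),np.sin(Q[2])])
def wp(d,z,v): return (*(E0[:2]-U*d),z,Q[2],v)   # d: pivot distance before the low wall's outer top edge
E
python3 - <<'E'
from cas import *
s=observe();print(s['time'],s['tool_pos'],s['tool_rot'],s['qpos'],s['opening'],s['contact_force'])
plan(wp(.045,.112,25),wp(.024,.112,8),wp(-.008,.112,4))
E
```

```text
23.6667 [ 0.55982637 -0.02546317  0.19569823] [-3.13967641e+00  2.56482825e-03  2.64523007e-01] [-1.82563197e-01  4.33853306e-01  1.47109377e+00  6.54557152e-04
  1.23978685e+00  1.12349888e+00] 0.05996959873016976 [ 0.67071292  0.31340489 -2.95510074]
4 x {"translation":[4.1,0.2,20.9],"roll":-0.001}
3 x {"translation":[7.0,0.0,0.0],"roll":-0.000}
8 x {"translation":[4.0,-0.0,-0.0],"roll":-0.000}
```

>>> step_arm(
  commands=[
    {"translation": [4.1, 0.2, 20.9], "roll": 0},
    {"translation": [4.1, 0.2, 20.9], "roll": 0},
    {"translation": [4.1, 0.2, 20.9], "roll": 0},
    {"translation": [4.1, 0.2, 20.9], "roll": 0},
    {"translation": [7, 0, 0], "roll": 0},
    {"translation": [7, 0, 0], "roll": 0},
    {"translation": [7, 0, 0], "roll": 0},
    {"translation": [0, 0, 0], "roll": 0},
    {"translation": [0, 0, 0], "roll": 0},
  ],
  grip_force=12,
)

```text
time: 24.42
tool_pos: [0.598, -0.0168, 0.115]
tool_rot: [3.141, -0.002, 0.264]
contact_force: [-0.7, -0.5, -3.7]
opening: 0.0596
grip_force: 12.0
```

>>> step_arm(
  commands=[
    {"translation": [4, 0, 0], "roll": 0},
    {"translation": [4, 0, 0], "roll": 0},
    {"translation": [4, 0, 0], "roll": 0},
    {"translation": [0, 0, 0], "roll": 0},
  ],
)

```text
time: 24.75
tool_pos: [0.6089, -0.0139, 0.114]
tool_rot: [3.142, -0.0, 0.263]
contact_force: [-2.1, -0.2, -2.8]
opening: 0.0598
grip_force: 12.0
```

```bash
python3 - <<'E'
from cas import *
s=observe();print(s['time'],s['tool_pos'],'d',(E0[:2]-s['tool_pos'][:2])@U,s['tool_rot'],s['opening'],s['contact_force'])
E
```

```text
24.75 [ 0.60890701 -0.0139072   0.11399005] d 0.011044656537953605 [ 3.14152171e+00 -1.56327500e-04  2.62870381e-01] 0.059823695291801544 [-2.08935653 -0.23791157 -2.77650482]
```

>>> step_arm(
  commands=[
    {"translation": [4, 0, 0], "roll": 0},
    {"translation": [4, 0, 0], "roll": 0},
    {"translation": [4, 0, 0], "roll": 0},
    {"translation": [4, 0, 0], "roll": 0},
    {"translation": [4, 0, 0], "roll": 0},
    {"translation": [0, 0, 0], "roll": 0},
    {"translation": [0, 0, 0], "roll": 0},
    {"translation": [0, 0, 0], "roll": 0},
  ],
)

```text
time: 25.42
tool_pos: [0.6282, -0.0087, 0.1135]
tool_rot: [-3.142, -0.001, 0.263]
contact_force: [0.0, -0.5, -4.3]
opening: 0.0603
grip_force: 12.0
```

```bash
python3 - <<'E'
from cas import *
from fit import cmask
s=observe();print(s['time'],s['tool_pos'],'d',(E0[:2]-s['tool_pos'][:2])@U,s['tool_rot'],s['opening'],s['contact_force'])
c=get_calibration('wrist');im=read_camera('wrist');cv2.imwrite('pics/w11raw.png',im[:,:,::-1])
T=np.eye(4);T[:3,:3]=R.from_euler('xyz',s['tool_rot']).as_matrix();T[:3,3]=s['tool_pos']
# predict lid panel's camera-side edge row (x=+17 in tool-frame before tilt) for tilts
m=cmask(im,'b')
for x in (230,259,290):
    y=np.where(m[100:340,x])[0]+100; print(x,y.min() if len(y) else None, y.max() if len(y) else None)
g=.0235
for sg in(1,-1):
  for al in (0,15,20,25,30,35):
    A=np.radians(al)*sg; out=[]
    for lx,lz in((.017,g),(-.017,g)):   # offset from pivot: tool x, tool z(down)
        X=lx*np.cos(A)+lz*np.sin(A); Z=-lx*np.sin(A)+lz*np.cos(A)
        out.append(proj(c,(T@[X,0,-.019+Z,1])[:3])[1].round(1))
    print(sg*al,out)
E
```

```text
25.4167 [ 0.62819489 -0.00866442  0.11353977] d -0.008943008532791277 [-3.14158754e+00 -9.09084075e-04  2.62785599e-01] 0.060311822753589935 [ 0.01019917 -0.52290894 -4.33922945]
230 238 277
259 233 277
290 233 277
0 [np.float64(216.0), np.float64(264.6)]
15 [np.float64(210.6), np.float64(252.7)]
20 [np.float64(209.4), np.float64(248.9)]
25 [np.float64(208.6), np.float64(245.1)]
30 [np.float64(208.1), np.float64(241.4)]
35 [np.float64(208.0), np.float64(237.8)]
0 [np.float64(216.0), np.float64(264.6)]
-15 [np.float64(223.6), np.float64(276.6)]
-20 [np.float64(226.6), np.float64(280.5)]
-25 [np.float64(229.8), np.float64(284.3)]
-30 [np.float64(233.1), np.float64(288.1)]
-35 [np.float64(236.5), np.float64(291.7)]
```

```bash
python3 - <<'E'
from cas import *
s=observe();p=s['tool_pos']
b=np.array([p[0]-.02,p[1],p[2]+.1])
e=np.array(piv(66,-6.5,185)[:3]);print(b,e)
plan((*b,.263,30))
print('q',s['qpos'])
m=(b+e)/2
plan((*m,.263+1.573),(*e,YAW),start=(*b,.263))
E
```

```text
[ 0.60811493 -0.00865171  0.21354517] [ 0.62330774 -0.00963029  0.20655975]
4 x {"translation":[-4.8,-1.3,-25.0],"roll":-0.000}
q [-1.35879197e-01  6.28723625e-01  1.37258472e+00  3.92452867e-04
  1.13953497e+00  1.17199043e+00]
14 : {"translation":[0.5,0.2,0.2],"roll":-0.112}, {"translation":[0.5,0.2,0.2],"roll":-0.112}, {"translation":[0.5,0.3,0.2],"roll":-0.112}, {"translation":[0.4,0.3,0.2],"roll":-0.112}, {"translation":[0.4,0.4,0.2],"roll":-0.112}, {"translation":[0.3,0.4,0.2],"roll":-0.112}, {"translation":[0.3,0.5,0.2],"roll":-0.112}, {"translation":[0.2,0.5,0.2],"roll":-0.112}, {"translation":[0.2,0.5,0.2],"roll":-0.112}, {"translation":[0.1,0.5,0.2],"roll":-0.112}, {"translation":[0.1,0.5,0.2],"roll":-0.112}, {"translation":[0.0,0.5,0.2],"roll":-0.112}, {"translation":[-0.1,0.5,0.2],"roll":-0.112}, {"translation":[-0.1,0.5,0.2],"roll":-0.112}
14 : {"translation":[-0.2,0.5,0.2],"roll":-0.112}, {"translation":[-0.2,0.5,0.2],"roll":-0.112}, {"translation":[-0.3,0.5,0.2],"roll":-0.112}, {"translation":[-0.3,0.4,0.2],"roll":-0.112}, {"translation":[-0.4,0.4,0.2],"roll":-0.112}, {"translation":[-0.4,0.3,0.2],"roll":-0.112}, {"translation":[-0.5,0.3,0.2],"roll":-0.112}, {"translation":[-0.5,0.2,0.2],"roll":-0.112}, {"translation":[-0.5,0.2,0.2],"roll":-0.112}, {"translation":[-0.5,0.1,0.2],"roll":-0.112}, {"translation":[-0.5,0.1,0.2],"roll":-0.112}, {"translation":[-0.5,0.0,0.2],"roll":-0.112}, {"translation":[-0.5,-0.1,0.2],"roll":-0.112}, {"translation":[-0.5,-0.1,0.2],"roll":-0.112}
```

>>> step_arm(
  commands=[
    {"translation": [-4.8, -1.3, -15], "roll": 0},
    {"translation": [-4.8, -1.3, -25], "roll": 0},
    {"translation": [-4.8, -1.3, -30], "roll": 0},
    {"translation": [-4.8, -1.3, -30], "roll": 0},
    {"translation": [0, 0, 0], "roll": -0.05},
    {"translation": [0, 0, 0], "roll": -0.1},
    {"translation": [0, 0, 0], "roll": -0.12},
    {"translation": [0, 0, 0], "roll": -0.12},
    {"translation": [0, 0, 0], "roll": -0.12},
    {"translation": [0, 0, 0], "roll": -0.12},
    {"translation": [0, 0, 0], "roll": -0.12},
    {"translation": [0, 0, 0], "roll": -0.12},
    {"translation": [0, 0, 0], "roll": -0.12},
    {"translation": [0, 0, 0], "roll": -0.12},
    {"translation": [0, 0, 0], "roll": -0.12},
    {"translation": [0, 0, 0], "roll": -0.12},
    {"translation": [0, 0, 0], "roll": -0.12},
    {"translation": [0, 0, 0], "roll": -0.12},
    {"translation": [0, 0, 0], "roll": -0.12},
    {"translation": [0, 0, 0], "roll": -0.12},
  ],
  grip_force=60,
)

```text
time: 27.13
tool_pos: [0.6077, -0.0086, 0.2149]
tool_rot: [3.141, 0.0, 2.099]
contact_force: [-0.3, -0.3, -4.6]
opening: 0.0596
grip_force: 60.0
```

>>> step_arm(
  commands=[
    {"translation": [0, 0, 0], "roll": -0.12},
    {"translation": [0, 0, 0], "roll": -0.12},
    {"translation": [0, 0, 0], "roll": -0.12},
    {"translation": [0, 0, 0], "roll": -0.12},
    {"translation": [0, 0, 0], "roll": -0.12},
    {"translation": [0, 0, 0], "roll": -0.12},
    {"translation": [0, 0, 0], "roll": -0.12},
    {"translation": [0, 0, 0], "roll": -0.12},
    {"translation": [0, 0, 0], "roll": -0.12},
    {"translation": [0, 0, 0], "roll": -0.12},
    {"translation": [0, 0, 0], "roll": -0.07},
    {"translation": [0, 0, 0], "roll": -0.03},
    {"translation": [0, 0, 0], "roll": 0},
    {"translation": [0, 0, 0], "roll": 0},
    {"translation": [0, 0, 0], "roll": 0},
  ],
)

```text
time: 28.38
tool_pos: [0.6078, -0.0087, 0.2143]
tool_rot: [-3.141, 0.001, -2.892]
contact_force: [-0.4, -0.3, -4.5]
opening: 0.0593
grip_force: 60.0
```

```bash
cat > tilt.py <<'E'
from cas import *
from fit import cmask
def rep(save=None):
    s=observe();print(round(s['time'],2),tc(s['tool_pos']),s['tool_rot'].round(4),'F',(Rc(Q[2]).T@s['contact_force']).round(1),s['torque'].round(2),round(s['opening'],4))
    c=get_calibration('wrist');im=read_camera('wrist')
    if save: cv2.imwrite('pics/'+save,im[:,:,::-1])
    m=cmask(im,'b')
    o=[]
    for x in (225,245,259,275,290):
        y=np.where(m[100:300,x])[0]+100;o.append((y.min(),y.max()) if len(y) else None)
    print('rows',[tuple(map(int,i)) if i else None for i in o])
    T=np.eye(4);T[:3,:3]=R.from_euler('xyz',s['tool_rot']).as_matrix();T[:3,3]=s['tool_pos']
    for al in (0,10,15,20,25,30,35):
        A=np.radians(al); out=[]
        for lx,lz in((.0175,.0235),(.023,.0235)):
            X=lx*np.cos(A)+lz*np.sin(-A); Z=lx*np.sin(A)+lz*np.cos(A)
            out.append(proj(c,(T@[X,0,-.019+Z,1])[:3])[1].round(1))
        # bottom swings to tool -x
        print(al,[float(v) for v in out],end=' ')
    print()
E
python3 -c "
from tilt import *
rep('w12raw.png');plan(piv(69,-6.5,185),piv(69,-6.5,136,16))"
```

```text
28.38 [ 56.   -1.5 198.2] [-3.1414e+00  6.0000e-04 -2.8915e+00] F [-2.3 -0.1 -3.9] [ 0.03  0.15 -0.01] 0.0593
rows [(234, 277), (234, 277), (233, 277), (233, 277), (233, 277)]
0 [219.2, 210.9] 10 [224.0, 215.4] 15 [226.7, 218.1] 20 [229.6, 221.0] 25 [232.7, 224.2] 30 [236.0, 227.5] 35 [239.4, 231.1] 
1 : {"translation":[-17.5,-4.7,6.3],"roll":-0.018}
4 x {"translation":[-5.2,-0.0,11.1],"roll":-0.000}
```

>>> step_arm(
  commands=[
    {"translation": [-8.7, -2.7, 3], "roll": -0.009},
    {"translation": [-8.7, -2.8, 3], "roll": -0.009},
    {"translation": [-5.2, 0, 11], "roll": 0},
    {"translation": [-5.2, 0, 11], "roll": 0},
    {"translation": [-5.2, 0, 11], "roll": 0},
    {"translation": [-5.2, 0, 11], "roll": 0},
    {"translation": [0, 0, 0], "roll": 0},
    {"translation": [0, 0, 0], "roll": 0},
    {"translation": [0, 0, 0], "roll": 0},
  ],
)

```text
time: 29.18
tool_pos: [0.6462, -0.004, 0.1636]
tool_rot: [3.141, -0.0, -2.872]
contact_force: [0.8, 0.5, -3.0]
opening: 0.059
grip_force: 60.0
```

```bash
python3 -c "
from tilt import *
rep('w13raw.png');plan(piv(69,-7.2,134.5,6),piv(88,-7.2,134.5,4))"
```

```text
29.18 [ 69.2  -7.2 136.1] [ 3.1414e+00 -1.0000e-04 -2.8724e+00] F [-0.4  0.3 -3.1] [-0.03  0.1   0.02] 0.059
rows [(234, 277), (234, 277), (233, 277), (233, 277), (233, 277)]
0 [219.2, 210.8] 10 [224.0, 215.4] 15 [226.7, 218.1] 20 [229.6, 221.0] 25 [232.7, 224.1] 30 [236.0, 227.5] 35 [239.4, 231.0] 
1 x {"translation":[-0.5,0.0,1.9],"roll":0.001}
5 x {"translation":[-3.4,0.0,-1.6],"roll":-0.000}
```

>>> step_arm(
  commands=[
    {"translation": [-0.6, 0, 1.9], "roll": 0},
    {"translation": [-3.6, 0, -1.7], "roll": 0},
    {"translation": [-3.6, 0, -1.7], "roll": 0},
    {"translation": [0, 0, 0], "roll": 0},
    {"translation": [0, 0, 0], "roll": 0},
  ],
)

```text
time: 29.65
tool_pos: [0.6527, -0.0023, 0.1649]
tool_rot: [3.141, -0.003, -2.873]
contact_force: [-6.1, -3.2, -4.3]
opening: 0.0593
grip_force: 60.0
```

```bash
python3 -c "
from tilt import *
rep()"
```

```text
29.65 [ 75.8  -7.2 134.5] [ 3.141  -0.0032 -2.8726] F [-7.9 -1.5 -1.1] [-0.29  1.28 -0.22] 0.0593
rows [(233, 277), (233, 277), (233, 277), (233, 277), (233, 277)]
0 [219.2, 210.8] 10 [224.0, 215.4] 15 [226.7, 218.1] 20 [229.6, 221.0] 25 [232.7, 224.2] 30 [236.0, 227.5] 35 [239.4, 231.1]
```

>>> step_arm(
  commands=[
    {"translation": [-3.6, 0, -1.7], "roll": 0},
    {"translation": [-3.6, 0, -1.7], "roll": 0},
    {"translation": [0, 0, 0], "roll": 0},
    {"translation": [0, 0, 0], "roll": 0},
  ],
)

```text
time: 30.03
tool_pos: [0.6592, -0.0005, 0.168]
tool_rot: [3.141, -0.004, -2.873]
contact_force: [-6.5, -1.9, -3.9]
opening: 0.0594
grip_force: 60.0
```

```bash
python3 -c "
from tilt import *
rep('w14raw.png')"
```

```text
30.03 [ 83.3  -7.2 134.4] [ 3.1408 -0.0044 -2.8727] F [-7.8 -0.1 -0.7] [-0.36  1.59 -0.23] 0.0594
rows [(233, 277), (233, 277), (233, 277), (233, 277), (233, 277)]
0 [219.2, 210.8] 10 [224.0, 215.4] 15 [226.7, 218.1] 20 [229.6, 221.0] 25 [232.7, 224.2] 30 [236.0, 227.5] 35 [239.4, 231.1]
```

>>> step_arm(
  commands=[
    {"translation": [-2.7, 0, -1.3], "roll": 0},
    {"translation": [-2.1, 0, 4.5], "roll": 0},
    {"translation": [-2.1, 0, 4.5], "roll": 0},
    {"translation": [-2.1, 0, 4.5], "roll": 0},
    {"translation": [0, 0, 0], "roll": 0},
    {"translation": [0, 0, 0], "roll": 0},
  ],
)

```text
time: 30.58
tool_pos: [0.6682, 0.0019, 0.1552]
tool_rot: [3.141, -0.004, -2.873]
contact_force: [-3.9, -3.3, -8.0]
opening: 0.0595
grip_force: 60.0
```

```bash
python3 -c "
from tilt import *
rep()"
```

```text
30.58 [ 86.3  -7.3 118.8] [ 3.1408 -0.0037 -2.8731] F [-7.6 -2.2 -5.3] [-0.34  1.06 -0.25] 0.0595
rows [(233, 277), (233, 277), (233, 277), (233, 277), (233, 277)]
0 [219.2, 210.8] 10 [223.9, 215.4] 15 [226.7, 218.0] 20 [229.6, 221.0] 25 [232.7, 224.1] 30 [236.0, 227.5] 35 [239.4, 231.0]
```

>>> step_arm(
  commands=[
    {"translation": [-2.1, 0, 4.5], "roll": 0},
    {"translation": [-2.1, 0, 4.5], "roll": 0},
    {"translation": [-2.1, 0, 4.5], "roll": 0},
    {"translation": [-2.1, 0, 4.5], "roll": 0},
    {"translation": [-2.1, 0, 4.5], "roll": 0},
    {"translation": [0, 0, 0], "roll": 0},
    {"translation": [0, 0, 0], "roll": 0},
  ],
)

```text
time: 31.22
tool_pos: [0.6783, 0.0047, 0.1328]
tool_rot: [3.141, -0.004, -2.873]
contact_force: [-5.4, -2.5, -8.6]
opening: 0.0594
grip_force: 60.0
```

```bash
python3 -c "
from tilt import *
rep()"
```

```text
31.22 [86.3 -7.3 94.2] [ 3.1408 -0.0037 -2.8728] F [-8.9 -1.  -5.3] [-0.38  1.23 -0.22] 0.0594
rows [(233, 277), (233, 277), (233, 277), (233, 277), (233, 277)]
0 [219.2, 210.8] 10 [223.9, 215.4] 15 [226.7, 218.0] 20 [229.6, 221.0] 25 [232.7, 224.1] 30 [236.0, 227.5] 35 [239.4, 231.0]
```

>>> step_arm(
  commands=[
    {"translation": [-1.3, 0, 2.7], "roll": 0},
    {"translation": [-1.3, 0, 2.7], "roll": 0},
    {"translation": [0, 0, 0], "roll": 0},
    {"translation": [0, 0, 0], "roll": 0},
  ],
)

```text
time: 31.6
tool_pos: [0.681, 0.0053, 0.1281]
tool_rot: [3.141, -0.003, -2.873]
contact_force: [-6.6, -2.7, -5.8]
opening: 0.0598
grip_force: 60.0
```

```bash
python3 -c "
from tilt import *
rep()"
```

```text
31.6 [86.8 -7.3 88.7] [ 3.1412e+00 -2.8000e-03 -2.8728e+00] F [-8.9 -0.8 -2.3] [-0.39  1.32 -0.21] 0.0598
rows [(233, 277), (233, 277), (233, 277), (233, 277), (233, 277)]
0 [219.2, 210.8] 10 [224.0, 215.4] 15 [226.7, 218.1] 20 [229.6, 221.0] 25 [232.7, 224.1] 30 [236.0, 227.5] 35 [239.4, 231.0]
```

>>> step_arm(
  commands=[
    {"translation": [-0.6, 0, 1.4], "roll": 0},
    {"translation": [-0.6, 0, 1.4], "roll": 0},
    {"translation": [0, 0, 0], "roll": 0},
    {"translation": [0, 0, 0], "roll": 0},
  ],
)

```text
time: 31.98
tool_pos: [0.681, 0.0053, 0.128]
tool_rot: [3.142, -0.004, -2.873]
contact_force: [-16.4, -4.4, 8.5]
opening: 0.059
grip_force: 60.0
```

```bash
python3 -c "
from tilt import *
rep('w15raw.png')"
```

```text
31.98 [86.7 -7.3 88.6] [ 3.1415 -0.0042 -2.8727] F [-11.8   0.1  14.9] [-0.44  2.97 -0.26] 0.059
rows [(233, 277), (233, 277), (233, 277), (233, 277), (233, 277)]
0 [219.2, 210.8] 10 [224.0, 215.4] 15 [226.7, 218.1] 20 [229.6, 221.0] 25 [232.7, 224.2] 30 [236.0, 227.5] 35 [239.4, 231.1]
```

>>> step_arm(
  commands=[
    {"translation": [0, 0, 0], "roll": 0},
    {"translation": [0, 0, 0], "roll": 0},
    {"translation": [1, 0, 0.6], "roll": 0},
    {"translation": [1, 0, 0.6], "roll": 0},
    {"translation": [1, 0, 0.6], "roll": 0},
    {"translation": [0, 0, 0], "roll": 0},
  ],
  grip_force=6,
)

```text
time: 32.53
tool_pos: [0.681, 0.0053, 0.1257]
tool_rot: [-3.141, 0.003, -2.872]
contact_force: [-5.3, -1.7, 4.7]
opening: 0.06
grip_force: 6.0
```

```bash
python3 -c "
from tilt import *
rep('w16raw.png')"
```

```text
32.53 [85.8 -7.4 86.5] [-3.1407e+00  2.9000e-03 -2.8722e+00] F [-3.1 -0.2  6.6] [-0.07  0.84 -0.01] 0.06
rows [(230, 277), (229, 277), (229, 277), (229, 277), (229, 277)]
0 [219.2, 210.9] 10 [224.0, 215.4] 15 [226.7, 218.1] 20 [229.6, 221.0] 25 [232.7, 224.2] 30 [236.0, 227.5] 35 [239.4, 231.1]
```

>>> step_arm(
  commands=[
    {"translation": [0, 0, -1], "roll": 0},
    {"translation": [0, 0, 0], "roll": 0},
    {"translation": [0, 0, 0], "roll": 0},
    {"translation": [0, 0, 0], "roll": 0},
    {"translation": [0, 0, 0], "roll": 0},
  ],
  fingers=0.74,
)

```text
time: 33.0
tool_pos: [0.6805, 0.0054, 0.1249]
tool_rot: [-3.142, 0.001, -2.872]
contact_force: [-0.3, -0.2, -0.3]
opening: 0.0682
grip_force: 0.0
```

>>> step_arm(
  commands=[
    {"translation": [1, 0, -3], "roll": 0},
    {"translation": [3, 0, -8], "roll": 0},
    {"translation": [7, 0, -16], "roll": 0},
    {"translation": [14, 0, -32], "roll": 0},
    {"translation": [14, 0, -36], "roll": 0},
    {"translation": [10, 0, -30], "roll": 0},
    {"translation": [10, 0, -10], "roll": 0},
    {"translation": [0, 0, 0], "roll": 0},
    {"translation": [0, 0, 0], "roll": 0},
    {"translation": [0, 0, 0], "roll": 0},
  ],
)

```text
time: 33.83
tool_pos: [0.6229, -0.0103, 0.2582]
tool_rot: [3.14, -0.002, -2.872]
contact_force: [0.0, -0.0, -0.5]
opening: 0.0681
grip_force: 0.0
```

```bash
python3 -c "
from cas import *
s=observe();print(s['time'],s['tool_pos'],s['opening'],tc(s['tool_pos']),s['contact_force'])
c=get_calibration('wrist');im=snap('wrist','w17.png',[130,110,390,320],3)
cv2.imwrite('pics/w17raw.png',im[:,:,::-1]);np.savez('w17.npz',K=c['camera_matrix'],T=c['world_from_camera'])
"
```

```text
33.8333 [ 0.62294868 -0.01026335  0.25823139] 0.06809301563235519 [ 87.4  -7.  232. ] [ 0.02437352 -0.0041771  -0.54000433]
```

View pics/w17.png

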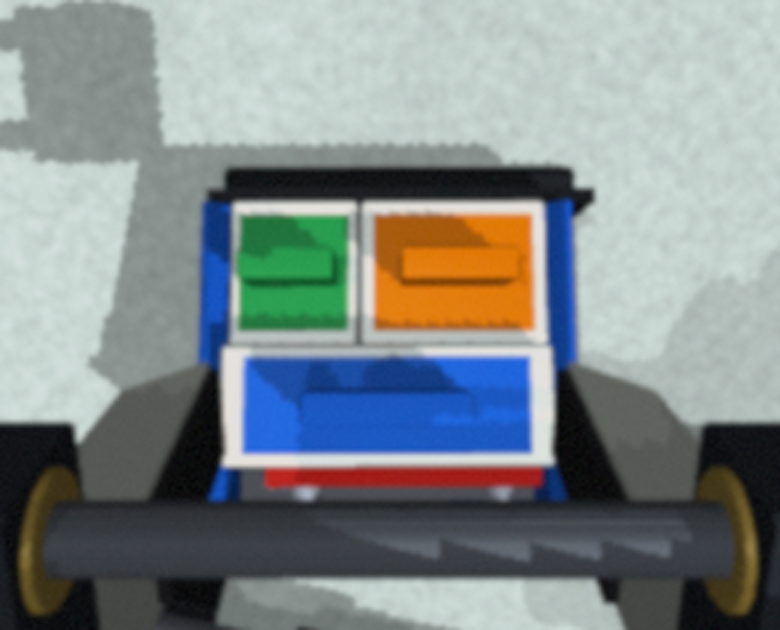

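The picture shows orange and green side by side at the low wall, with blue (crop px 220–553, 347–467) across behind them and the red plate pushed back. I'll check numerically that blue is flat.

```bash
python3 - <<'E'
from cas import *
from fit import cmask
d=np.load('w17.npz');c=dict(camera_matrix=d['K'],world_from_camera=d['T']);im=cv2.imread('pics/w17raw.png')[:,:,::-1]
def plane(px,z):
    o,dd=ray(c,px);M=Rc(Q[2]).T;o=M@(o-[Q[0],Q[1],.03]);dd=M@dd;return ((o+dd*(z-o[2])/dd[2])*1000).round(1)[:2].tolist()
px=lambda u,v:((u+.5)/3-.5+130,(v+.5)/3-.5+110)
print('blue lid white corners, z62:',[plane(px(*p),.062) for p in((220,347),(553,346),(553,466),(222,467))])
print('orange z45:',[plane(px(*p),.045) for p in((362,202),(546,201),(549,341),(362,343))])
print('green z45:',[plane(px(*p),.045) for p in((233,202),(356,202),(354,343),(231,343))])
print('plate rear top z59:',[plane(px(*p),.059) for p in((266,487),(542,486))])
E
```

```text
blue lid white corners, z62: [[61.8, -70.9], [61.2, 57.5], [106.5, 56.5], [107.1, -69.0]]
orange z45: [[1.6, -17.0], [1.0, 59.2], [58.8, 59.2], [59.7, -16.7]]
green z45: [[1.7, -70.4], [1.6, -19.5], [59.7, -19.9], [59.8, -69.8]]
plate rear top z59: [[114.8, -52.6], [114.3, 52.7]]
```

```bash
python3 - <<'E'
from cas import *
t=lambda x,y,z,v:(*c2w(np.array([x,y,z])/1000,Q),YAW,v)
plan(t(76.5,-7,125,30),t(76.5,-7,104,7))
E
```

```text
3 x {"translation":[-11.8,-0.0,27.4],"roll":0.000}
3 x {"translation":[-3.0,-0.0,6.3],"roll":-0.000}
```

>>> step_arm(
  commands=[
    {"translation": [0, 0, 0], "roll": 0},
    {"translation": [0, 0, 0], "roll": 0},
    {"translation": [0, 0, 0], "roll": 0},
    {"translation": [0, 0, 0], "roll": 0},
    {"translation": [0, 0, 0], "roll": 0},
    {"translation": [0, 0, 0], "roll": 0},
    {"translation": [-11.8, 0, 20], "roll": 0},
    {"translation": [-11.8, 0, 27.4], "roll": 0},
    {"translation": [-11.8, 0, 27.4], "roll": 0},
    {"translation": [0, 0, 7.4], "roll": 0},
    {"translation": [-3, 0, 6.3], "roll": 0},
    {"translation": [-3, 0, 6.3], "roll": 0},
    {"translation": [-3, 0, 6.3], "roll": 0},
    {"translation": [0, 0, 0], "roll": 0},
    {"translation": [0, 0, 0], "roll": 0},
  ],
  fingers=0,
)

```text
time: 35.13
tool_pos: [0.6664, 0.0013, 0.1596]
tool_rot: [-3.141, 0.001, -2.872]
contact_force: [-0.1, 0.7, 1.0]
opening: 0.0006
grip_force: 0.0
```

>>> step_arm(
  commands=[
    {"translation": [-1.3, 0, 2.7], "roll": 0},
    {"translation": [-0.6, 0, 1.4], "roll": 0},
    {"translation": [0, 0, 0], "roll": 0},
    {"translation": [0, 0, 0], "roll": 0},
  ],
)

```text
time: 35.47
tool_pos: [0.668, 0.0019, 0.1549]
tool_rot: [3.142, 0.0, -2.872]
contact_force: [-0.5, 0.7, 0.2]
opening: 0.0004
grip_force: 0.0
```

```bash
python3 - <<'E'
from cas import *
s=observe();print(s['time'],(Rc(Q[2]).T@(s['tool_pos']-[Q[0],Q[1],.03])*1000).round(1),(Rc(Q[2]).T@s['contact_force']).round(1),s['opening'])
E
```

```text
35.4667 [ 78.   -7.2 101.5] [-0.2  0.8  0.3] 0.0004387032594984401
```

>>> step_arm(
  commands=[
    {"translation": [-0.5, 0, 1], "roll": 0},
    {"translation": [-0.5, 0, 1], "roll": 0},
    {"translation": [0, 0, 0], "roll": 0},
    {"translation": [0, 0, 0], "roll": 0},
  ],
)

```text
time: 35.8
tool_pos: [0.6689, 0.0022, 0.1526]
tool_rot: [3.141, -0.0, -2.872]
contact_force: [-0.2, -0.4, 1.1]
opening: 0.0
grip_force: 0.0
```

>>> step_arm(
  commands=[
    {"translation": [-0.5, 0, 1], "roll": 0},
    {"translation": [0, 0, 0], "roll": 0},
    {"translation": [0, 0, 0], "roll": 0},
  ],
)

```text
time: 36.05
tool_pos: [0.6695, 0.0023, 0.1518]
tool_rot: [-3.142, 0.0, -2.872]
contact_force: [-0.2, -0.3, 0.1]
opening: 0.0004
grip_force: 0.1
```

>>> step_arm(
  commands=[
    {"translation": [-0.5, 0, 1], "roll": 0},
    {"translation": [0, 0, 0], "roll": 0},
    {"translation": [0, 0, 0], "roll": 0},
  ],
)

```text
time: 36.3
tool_pos: [0.6699, 0.0024, 0.1512]
tool_rot: [-3.141, 0.0, -2.872]
contact_force: [-2.0, -0.3, 3.6]
opening: 0.0002
grip_force: 2.0
```

```bash
python3 - <<'E'
from cas import *
s=observe();print(s['time'],(Rc(Q[2]).T@(s['tool_pos']-[Q[0],Q[1],.03])*1000).round(1),(Rc(Q[2]).T@s['contact_force']).round(1),s['opening'])
E
```

```text
36.3 [78.2 -7.3 97.3] [-0.3  0.2  4.1] 0.00024115416119005007
```

>>> step_arm(
  commands=[
    {"translation": [-0.5, 0, 1], "roll": 0},
    {"translation": [0, 0, 0], "roll": 0},
    {"translation": [0, 0, -10], "roll": 0},
    {"translation": [5, 0, -30], "roll": 0},
    {"translation": [10, 0, -35], "roll": 0},
    {"translation": [15, 0, -25], "roll": 0},
    {"translation": [10, 0, -10], "roll": 0},
    {"translation": [0, 0, 0], "roll": 0},
    {"translation": [0, 0, 0], "roll": 0},
    {"translation": [0, 0, 0], "roll": 0},
  ],
)

```text
time: 37.13
tool_pos: [0.6316, -0.0079, 0.2577]
tool_rot: [3.14, -0.002, -2.873]
contact_force: [0.0, 0.3, -0.7]
opening: 0.0005
grip_force: 0.0
```

```bash
python3 - <<'E'
from cas import *
from fit import cmask
s=observe();print(s['time'],s['tool_pos'],s['contact_force'])
c=get_calibration('wrist');im=read_camera('wrist')
def plane(px,z):
    o,d=ray(c,px);M=Rc(Q[2]).T;o=M@(o-[Q[0],Q[1],.03]);d=M@d;return (o+d*(z-o[2])/d[2])*1000
for k,p,z in (('g',(30,-45.5),.045),('o',(30,20),.045),('b',(83,-7),.062)):
    m=cmask(im,k);uv=proj(c,c2w(np.array([*p,z*1000])/1000,Q)).astype(int);n,l,st,ce=cv2.connectedComponentsWithStats(m.astype(np.uint8))
    i=1+np.argmax([st[j,4]*(np.hypot(*(ce[j]-uv))<30) for j in range(1,n)])
    P=np.array([plane((x,y),z)[:2] for y,x in np.argwhere(l==i)])
    print(k,st[i],np.percentile(P,[1,99],axis=0).round(1).tolist())
E
```

```text
37.1333 [ 0.63155452 -0.00791715  0.2577453 ] [ 0.03903419  0.29773856 -0.72259636]
g [ 209  176   36   37 1260] [[9.1, -65.8], [52.1, -24.4]]
o [ 255  175   53   38 2005] [[7.7, -11.0], [53.2, 52.1]]
b [ 211  222   96   32 1869] [[65.8, -60.5], [98.6, 47.2]]
```

All three are seated and the robot is clear.

```bash
python3 -c "
from cell import hand_in
print(hand_in())"
```

```text
the job is handed in; nothing more can be done
None
```

Job handed in at about 37 s: orange and green lie side by side at the low wall, and blue lies flat across the full width behind them with the red plate pushed back about 12 mm; I did not re-check the bystanders afterwards.

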